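# Press the suction block onto a lens blank and hold it

## Robot

A 6-joint arm with a two-finger parallel gripper is mounted at the origin on a cart in front of the work surface, level with it; the furniture and walls round the work are solid. World frame = base frame: x ahead of the robot, y to its left, z up, the work surface at z = 0. Lengths are in m, angles in rad, forces in N, time in s.
With the tool pointing down it reaches from about 0.425 to 0.95 m from the base axis. Payload 14.7 kg.
Tool frame: the origin (TCP) lies midway between the tips of the shut fingers; the grasp point (between the pads) lies 19 mm behind it; z points along the fingers, y is the direction in which the jaws open and shut (so a half turn about z gives the same grasp; the last joint's range is limited). The gripper opens to 85 mm and grips with 20 to 120 N. Pads are 22 mm wide; open, the fingers measure 114 mm over their backs; the gripper's body (76 mm by 85 mm) begins 54 mm behind the grasp point. The pads swing forward as they close: fully open they stand 13 mm farther back than shut.
Start: joints at [-1.257, 0.48, 1.596, -0, 1.065, -0.047], TCP at [0.229, -0.608, 0.231] pointing down, gripper open.
Joint ranges: [-2.75, 2.75], [-0.82, 2.05], [0.23, 2.67], [-1.56, 4.7], [0.09, 2.69], [-2.92, 2.92]. Speed limits (rad/s): [1.89, 1.89, 2.39, 3.01, 3.01, 3.01].

## Interface

Orientations are given as a unit quaternion [x, y, z, w].
In Python, from plant import env gives the robot as it stands. The module is installed in compiled form; this text tells all that it offers.
- The arm moves only by the tool carry_out, never from a script. Its argument "deltas" is a list of rows, each a list of 2 entries, a list of its own where there are three numbers: the shift along the tool's x, y, z in mm, then the turn about the tool's z in degrees. A call has 1 to 10 rows; each row shifts and turns the commanded pose from where the row before left it, along the tool's axes as they then stand; what a row does not reach is not made up. A row lasts 1/10 s, in which the tool goes at most 50 mm and 8.59 degrees, less where a joint would pass 70% of its speed; a pose out of reach is approached as far as the arm can. A call with a gripper value outside its range is refused whole. "hand" is the closure in counts, from 0 (fully open) to 255 (shut), set as the call begins (left out, the last holds). The fingers move at their own pace and stop on an object; "squeeze" is the grip in N (left out, the last holds). Time passes only in rows, so rows that do not move let the fingers close. It gives the time, the measured TCP pose, the force and the opening at its end, in the units of the state.
- env.read_state(): the state, without advancing time (a new reading comes with each control period).
- env.grab_frame(name): name is "scene" or "top"; returns a dict with "image" (420x560x3 uint8, red, green, blue), "fovy" (degrees; the focal length in pixels is half the picture's height over the tangent of half this angle, whatever the lens; pixels are square), "cx", "cy" (the principal point, pixels), "D" ([k1, k2, p1, p2, k3] as OpenCV has them; the pictures are not rectified), "R" (3x3) and "t" (3): a world point X has camera coordinates R X + t. Camera axes: x right, y down, z forward; pixel columns grow to the right and rows downward; lengths in m; the calibration is good to about 2 mm. A picture is of the moment at which its call begins. There is no depth.
- env.job_done(): hands the job in, once; it reports no verdict.
The state is a dict: "time_s": time; "joint_pos": joint angles; "joint_vel": joint speeds; "tau": joint torques, N m; "tcp_pos": TCP position; "tcp_rot": TCP orientation; "contact_force": force on the tool from outside, world axes, zero at the start; "wrist_torque": the same for the moment, N m; "width": finger opening in m.
Only numpy, scipy, OpenCV 4.12 (cv2) and the standard library are available. Lean on these libraries where they do the work, as an engineer would, in place of code of your own. Each camera call takes 0.05 s, during which the arm holds its last target.

## Task

Block the lens: take the lens blank that lies on its envelope and lay it flat on the blocker's three stepped rests, let go of it, and swing the press arm in over it as far as its stop. Then push the black knob straight down until the suction block bears on the lens with about 12 N (8 to 16 N; over 30 N would damage the lens), and finish while still holding the knob down like that. Leave the other things on the bench where they are.

Things in the scene. Friction and masses are not known exactly. Their poses are not given: they have to be found in the camera images.
- lens_blank: the uncut lens blank to be blocked: pale clear disc, 67 mm diameter, 13 mm thick; its rim is upright for the lower 8 mm, domed above; about 30 g; starts flat on its envelope (its underside 13 mm above the worktop). Origin at the centre of its underside, z up. Another blank like it lies in the yellow job tray at the back and is not used
- lens_envelope: white square lens stock envelope, 90 x 90 x 13 mm, flat on the worktop left of the groover, the lens blank lying on the middle of it. Origin at the centre of its underside
- blocker: the lens blocker, a heavy hand press fixed to the worktop right of the groover: white base 132 x 221 mm, 24 mm high, with the three rests on a round pedestal, 95 mm diameter, at one end (towards its own -y) and an upright column at the other. Origin on the worktop under the base, z up; column axis at y = +78 mm, rests centred at y = -62 mm in its frame. It does not move
- nest (a point): centre of the three rests at seat height, 85 mm above the worktop; axes as the blocker's. Rests at 38, 142, 270 degrees round it (from its +x towards +y): flat seats at 24 to 36 mm radius, behind each an 8 mm wide lip leaning outward, 3.5 mm above the seat; the blank drops in between with 2 mm play. Fingers that close along the blocker's own x axis pass between the lips
- press_arm (a joint): angle of the press arm about the upright column, rad: 0 = against its stop, press above the rests (arm along the blocker's -y); grows as it swings out towards the blocker's +x, away from the robot, to 1.65; starts at 1.3 to 1.58. 140 mm from column axis to press axis; underside 149 mm above the worktop; friction of 0.1 N m keeps it where it is left
- knob_top (a point): centre of the flat top of the black press knob, on the press axis. The knob is round, 34 mm diameter, its sides upright for about 8 mm (from 11 mm to 3 mm below the top), 21 mm high overall on a 13 mm stem; the top is 240 mm above the worktop while up. The arm can be swung by taking hold of or pushing this knob
- plunger (a joint): downward travel of the knob, m: 0 = up, 0.033 = bottom. A return spring carries it up again when let go: about 3.5 N at the top, 5 N at 26 mm. With the blank on the rests the suction block touches it at about 18 mm
- holder (a joint): how far the block holder has been pushed up into the plunger against the pressure spring, m: 0 = not touching, end at 0.014. The force of the block on the lens is 4 N plus 1 N per mm: 12 N at 0.008, which is about 26 mm of knob travel and about 17 N of push on the knob
- lens_block: the black rubber suction block that sits in the holder under the press head, 22 mm diameter, 16 mm high, cup downward. Origin at the centre of its lower face, 116.5 mm above the worktop while the knob is up (18 mm above a seated blank)
- groover: the groover, a fixed machine between the envelope and the blocker, 441 x 257 mm and up to 275 mm high; carry the blank over it. Origin at the centre of its underside
- the_hand_edger: the hand grinding machine, fixed, up to 300 mm high, right of and behind the blocker; its side leaves 0.1 m or so beside the press, so turn a wide gripper along it. Origin at the centre of its underside
- small_file: small file with an orange handle, 130 mm long, bystander behind the envelope. Origin at its middle, underside
- spectacles: dark spectacle frame, 135 mm wide, 37 mm high, bystander behind the envelope. Origin at its middle, underside
- tweezers: flat steel tweezers, 126 mm long, bystander in front of the envelope. Origin at its middle, underside
- dropper_bottle: small brown dropper bottle, 34 mm diameter, 102 mm high, bystander behind the blocker. Origin at the centre of its underside
There are look-alikes about, which are no part of the job. What is shaped like the lens_blank but red is not meant.

How it is judged:
On the way, in this order (a step that is already met when the one before it is completed fails the run):
1. the blank lies flat on the three rests between their lips, let go, the press arm still swung clear (horizontal distance between lens_blank and nest below 0.006 m and z of lens_blank in the frame of nest between -0.003 and 0.0025 m and angle between lens_blank's own z axis and vertical below 0.06 rad and contact force between the fingers and lens_blank below 0.05 N and value of joint press_arm above 0.4 rad), for 0.2 s.
2. the press arm is swung in against its stop, knob still up (value of joint press_arm below 0.04 rad and value of joint plunger below 0.015 m), for 0.2 s.
3. the block bears on the lens with 8 to 16 N (contact force between lens_block and lens_blank between 8 and 16 N), for 0.5 s.
At the end, for the whole second after the job is handed in: the robot still holds the knob down (more than 18 mm), with the suction block bearing on the lens at 8 to 16 N; the press arm is against its stop (within 0.04 rad); the blank lies on the rests (centre within 6 mm, height within 2.5 mm, level within 0.06 rad), not touched by the fingers (all of step 3 and value of joint plunger above 0.018 m and value of joint press_arm below 0.04 rad and horizontal distance between lens_blank and nest below 0.006 m and z of lens_blank in the frame of nest between -0.003 and 0.0025 m and angle between lens_blank's own z axis and vertical below 0.06 rad and contact force between the fingers and lens_blank below 0.05 N and linear speed of lens_blank below 0.02 m/s); the arm keeps its last pose, push and grip.
It fails at once if the lens is pressed with more than 30 N (contact force between lens_block and lens_blank above 30 N).
It fails at once if the blank is dropped or turned over (angle between lens_blank's own z axis and vertical above 0.6 rad or height (world z) of lens_blank below 0.006 m).
It fails at once if another thing on the bench is displaced (distance of any of small_file, spectacles, tweezers, dropper_bottle, lens_envelope from where it was at the start of the episode above 0.03 m).
It also fails if it takes over 72 s, if anything falls off the work surface, if the arm or the gripper's body presses on something with over 40 N, if the wrist force passes 120 N, or if a joint passes its speed limit or range.

## Working session

There is one attempt and no reset: what is moved stays moved. The work goes in short steps, Python scripts to look and compute and a tool call to move; the robot and the scene stay as the last step left them, time stands still between calls to the robot, and variables do not carry over. Pictures are saved under pics/ and viewed, and the job is handed in when it is done.

Besides the shell and the picture viewer there is one more tool, called by a JSON object that holds its "name" and its "arguments", one argument or row to a line. carry_out: Moves the arm, as the interface text tells. Its arguments: {"type":"object","properties":{"deltas":{"type":"array"},"hand":{"type":"number"},"squeeze":{"type":"number"}},"required":["deltas"]}

```bash
mkdir -p pics
cat > h.py <<'E'
import numpy as np,cv2
from plant import env
def cam(f):
    h,w=f["image"].shape[:2]; fl=h/2/np.tan(np.radians(f["fovy"])/2)
    return np.array([[fl,0,f["cx"]],[0,fl,f["cy"]],[0,0,1.]]),np.array(f["D"],float),np.array(f["R"]),np.array(f["t"])
def ray(f,uv,z):
    K,D,R,t=cam(f); p=cv2.undistortPoints(np.array([[uv]],float),K,D)[0,0]
    d=R.T@np.array([p[0],p[1],1]); c=-R.T@t
    return c+d*(z-c[2])/d[2]
def proj(f,X):
    K,D,R,t=cam(f); return cv2.projectPoints(np.array(X,float).reshape(-1,3),cv2.Rodrigues(R)[0],t,K,D)[0][:,0]
def save(f,n): cv2.imwrite(n,f["image"][:,:,::-1])
def crop(f,n,x0,y0,x1,y1,s): cv2.imwrite(n,cv2.resize(np.ascontiguousarray(f["image"][y0:y1,x0:x1,::-1]),None,fx=s,fy=s,interpolation=cv2.INTER_CUBIC))
E
python3 - <<'E'
from h import *
import pickle
print(env.read_state())
for n in("scene","top"):
    f=env.grab_frame(n); save(f,f"pics/{n}0.png"); pickle.dump(f,open(n+"0.pkl","wb"))
    print(n,f["fovy"],f["cx"],f["cy"],f["D"],-np.array(f["R"]).T@f["t"],f["R"])
E
```

```text
{'time_s': 0.0, 'joint_pos': array([-1.25658732e+00,  4.80861928e-01,  1.59687857e+00,  8.88034077e-06,
        1.06511094e+00, -4.65921670e-02]), 'joint_vel': array([ 7.25824843e-05, -1.30261817e-03, -5.61478574e-04, -4.89530815e-04,
        1.95256816e-04, -1.04000958e-03]), 'tau': array([-8.92061780e-05, -9.50669789e+01, -4.30181515e+01, -3.92912598e-04,
        1.22185866e-02, -2.13312205e-06]), 'tcp_pos': array([ 0.22936168, -0.60773603,  0.23065112]), 'tcp_rot': array([ 9.83772089e-01,  1.79421518e-01, -8.01188062e-05, -6.24286396e-04]), 'contact_force': array([0.0773065 , 0.17404947, 0.66510038]), 'wrist_torque': array([-0.02712059,  0.03787398,  0.02416615]), 'width': 0.08532607891931542}
scene 54.24654949220861 273.6406048227351 211.25775713918563 [0.01459143 0.         0.         0.         0.        ] [-0.4650436   0.35651322  0.77511081] [[-0.38070858 -0.92458841 -0.01404459]
 [-0.4449471   0.19648359 -0.87373696]
 [ 0.8106066  -0.32639005 -0.48619592]]
top 51.068094838359976 282.5919759842797 208.19580899843237 [-0.13159705  0.          0.          0.          0.        ] [-0.09118409  0.07690131  1.67645974] [[-0.1899657  -0.98175904 -0.00788822]
 [-0.89781629  0.1769632  -0.40324922]
 [ 0.39728949 -0.06952135 -0.9150562 ]]
```

View pics/scene0.png

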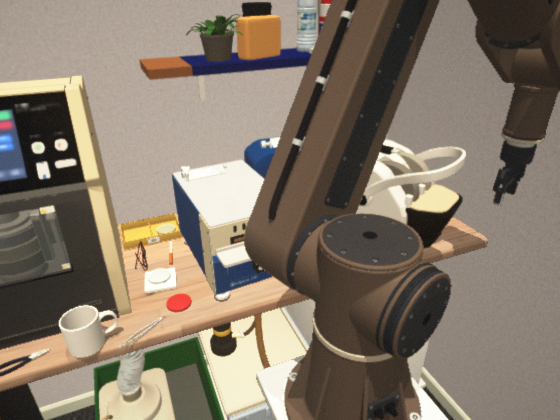

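View pics/top0.png

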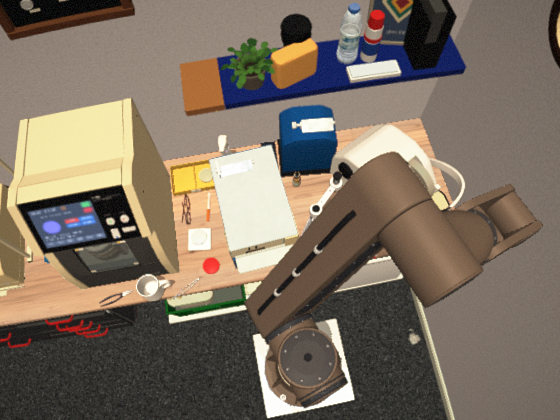

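The top picture shows the envelope with the blank at about (199,239). The arm hides the blocker. I'll enlarge the envelope in both views.

Run:
```python
from h import *
import pickle
f=pickle.load(open("top0.pkl","rb")); crop(f,"pics/t_env.png",160,150,260,310,5) if 0 else crop(f,"pics/t_env.png",165,160,245,290,4.5)
crop(f,"pics/t_lens.png",180,220,220,255,15)
g=pickle.load(open("scene0.pkl","rb")); crop(g,"pics/s_lens.png",130,255,190,300,12)
print(ray(f,(199,238.5),.013),ray(g,(160,276),.02))
```

```text
[0.56497766 0.30738574 0.013     ] [0.5649531  0.30841939 0.02      ]
```

View pics/t_lens.png

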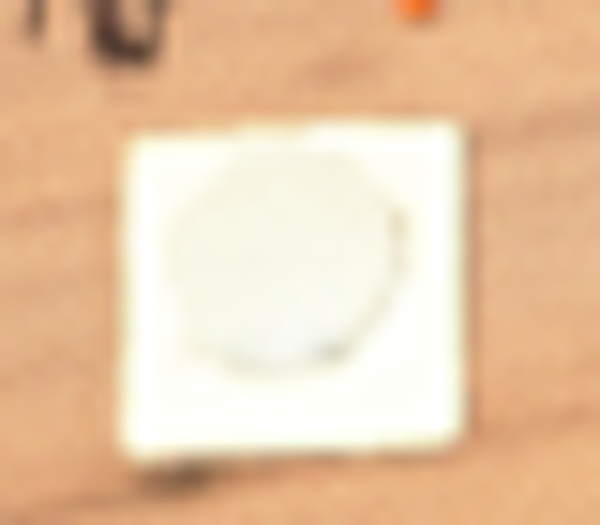

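View pics/s_lens.png

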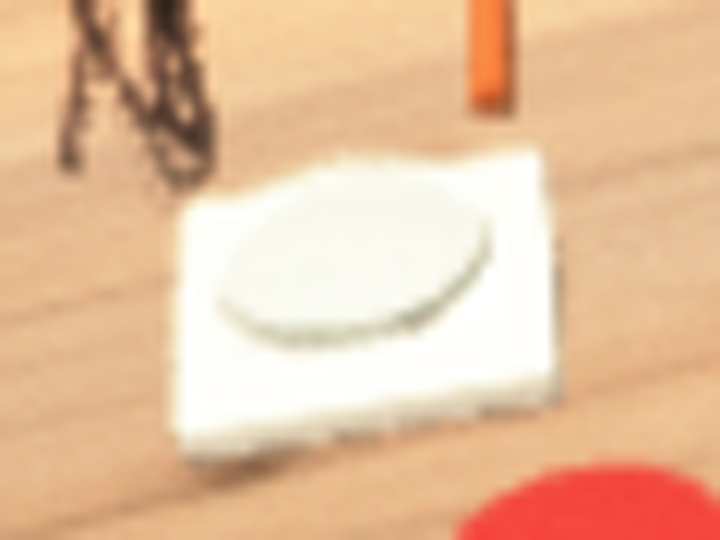

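View pics/t_env.png

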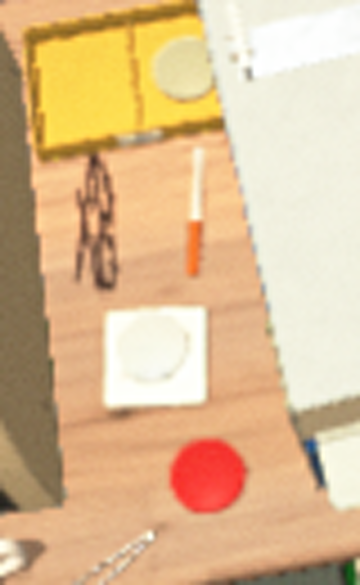

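```bash
cat >> h.py <<'E'
def circ(c,r,z,n=120):
    a=np.linspace(0,2*np.pi,n); return np.c_[c[0]+r*np.cos(a),c[1]+r*np.sin(a),np.full(n,z)]
def over(f,n,x0,y0,x1,y1,s,curves,cols=[(0,0,255),(0,160,0),(255,0,0),(255,0,255)]):
    im=cv2.resize(np.ascontiguousarray(f["image"][y0:y1,x0:x1,::-1]),None,fx=s,fy=s,interpolation=cv2.INTER_CUBIC)
    for i,c in enumerate(curves):
        p=(proj(f,c)-[x0,y0]+.5)*s-.5
        cv2.polylines(im,[np.round(p).astype(int)],False,cols[i%len(cols)],1)
    cv2.imwrite(n,im)
E
python3 - <<'E'
from h import *
import pickle
f=pickle.load(open("top0.pkl","rb")); g=pickle.load(open("scene0.pkl","rb"))
# envelope corners
T=[(132,138),(460,124),(462,438),(128,455)]
P=np.array([ray(f,((u+.5)/15-.5+180,(v+.5)/15-.5+220),.013) for u,v in T]);print(P.round(4),P.mean(0))
S=[(185,205),(540,155),(552,378),(178,437)]
P=np.array([ray(g,((u+.5)/12-.5+130,(v+.5)/12-.5+255),.013) for u,v in S]);print(P.round(4),P.mean(0))
c=(0.567,.309)
for F,n,b in((f,"pics/ot.png",(180,220,220,255,15)),(g,"pics/os.png",(130,255,190,300,12))):
    over(F,n,*b,[circ(c,.0335,.013),circ(c,.0335,.021)])
E
```

```text
[[0.6155 0.3457 0.013 ]
 [0.6024 0.2567 0.013 ]
 [0.513  0.2676 0.013 ]
 [0.5252 0.3566 0.013 ]] [0.56402477 0.30664024 0.013     ]
[[0.6146 0.3468 0.013 ]
 [0.5996 0.2601 0.013 ]
 [0.509  0.2738 0.013 ]
 [0.5226 0.3597 0.013 ]] [0.56146041 0.31008296 0.013     ]
```

View pics/ot.png

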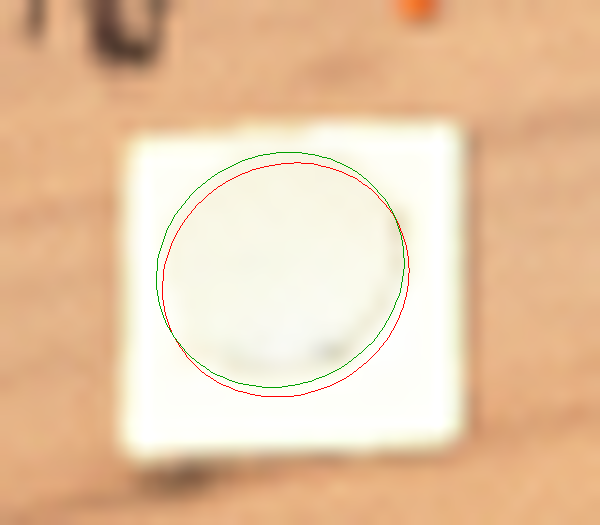

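View pics/os.png

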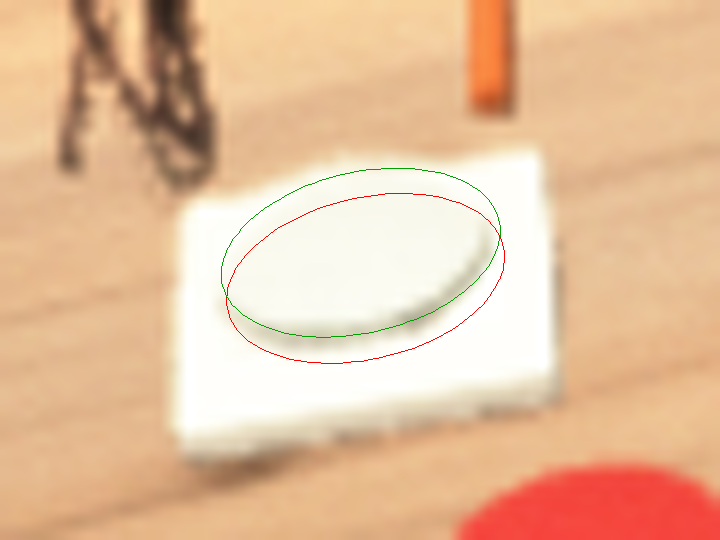

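```bash
cat >> h.py <<'E'
from scipy.spatial.transform import Rotation as Ro
def pose():
    s=env.read_state(); R=Ro.from_quat(s["tcp_rot"]).as_matrix()
    return s,s["tcp_pos"],R
def plan(wps,step=45,p=None,psi=None):
    """wps: list of (x,y,z,psi_deg or None); prints tool-frame rows"""
    s,p0,R=pose(); p=p0 if p is None else np.array(p); psi=np.degrees(np.arctan2(R[1,0],R[0,0])) if psi is None else psi
    print("start",p.round(4),round(psi,2),"tilt",np.degrees(np.arccos(-R[2,2])).round(2))
    for w in wps:
        g=np.array(w[:3]); gp=psi if w[3] is None else w[3]
        n=max(1,int(np.ceil(max(np.linalg.norm(g-p)*1000/step,abs(gp-psi)/8.5)))); rows=[]
        d=(g-p)*1000/n; dp=(gp-psi)/n
        for i in range(n):
            a=np.radians(psi)
            rows.append([[round(d[0]*np.cos(a)+d[1]*np.sin(a),1),round(d[0]*np.sin(a)-d[1]*np.cos(a),1),round(-d[2],1)],round(-dp,2)])
            psi+=dp
        p=g; print(n,rows)
E
python3 - <<'E'
from h import *
plan([(.229,-.608,.4,52),(.229,-.608,.4,82),(.45,-.4,.4,None),(.55,0,.4,None),(.572,.309,.4,None),(.572,.309,.12,None)])
E
```

```text
start [ 0.2294 -0.6078  0.2307] 20.67 tilt 0.06
4 [[[np.float64(-0.1), np.float64(0.0), np.float64(-42.3)], np.float64(-7.83)], [[np.float64(-0.1), np.float64(0.0), np.float64(-42.3)], np.float64(-7.83)], [[np.float64(-0.1), np.float64(-0.0), np.float64(-42.3)], np.float64(-7.83)], [[np.float64(-0.1), np.float64(-0.0), np.float64(-42.3)], np.float64(-7.83)]]
4 [[[np.float64(0.0), np.float64(0.0), np.float64(-0.0)], np.float64(-7.5)], [[np.float64(0.0), np.float64(0.0), np.float64(-0.0)], np.float64(-7.5)], [[np.float64(0.0), np.float64(0.0), np.float64(-0.0)], np.float64(-7.5)], [[np.float64(0.0), np.float64(0.0), np.float64(-0.0)], np.float64(-7.5)]]
7 [[[np.float64(33.8), np.float64(27.1), np.float64(-0.0)], np.float64(-0.0)], [[np.float64(33.8), np.float64(27.1), np.float64(-0.0)], np.float64(-0.0)], [[np.float64(33.8), np.float64(27.1), np.float64(-0.0)], np.float64(-0.0)], [[np.float64(33.8), np.float64(27.1), np.float64(-0.0)], np.float64(-0.0)], [[np.float64(33.8), np.float64(27.1), np.float64(-0.0)], np.float64(-0.0)], [[np.float64(33.8), np.float64(27.1), np.float64(-0.0)], 
[... 1204 characters left out ...]
(-0.0)], np.float64(-0.0)], [[np.float64(44.2), np.float64(-3.0), np.float64(-0.0)], np.float64(-0.0)], [[np.float64(44.2), np.float64(-3.0), np.float64(-0.0)], np.float64(-0.0)]]
7 [[[np.float64(0.0), np.float64(0.0), np.float64(40.0)], np.float64(-0.0)], [[np.float64(0.0), np.float64(0.0), np.float64(40.0)], np.float64(-0.0)], [[np.float64(0.0), np.float64(0.0), np.float64(40.0)], np.float64(-0.0)], [[np.float64(0.0), np.float64(0.0), np.float64(40.0)], np.float64(-0.0)], [[np.float64(0.0), np.float64(0.0), np.float64(40.0)], np.float64(-0.0)], [[np.float64(0.0), np.float64(0.0), np.float64(40.0)], np.float64(-0.0)], [[np.float64(0.0), np.float64(0.0), np.float64(40.0)], np.float64(-0.0)]]
```

{"name": "carry_out", "arguments": {
  "deltas": [
    [[0,0,-42],-8],
    [[0,0,-42],-8],
    [[0,0,-42],-8],
    [[0,0,-42],-8],
    [[0,0,0],-7.5],
    [[0,0,0],-7.5],
    [[0,0,0],-7.5],
    [[0,0,0],-7.5],
    [[0,0,0],0]
  ],
  "hand": 0,
  "squeeze": 30
}}

```text
time_s: 1.0
tcp_pos: [0.2295, -0.608, 0.3989]
tcp_rot: [0.75, 0.661, 0.0, -0.0]
contact_force: [-0.7, -0.1, 0.0]
width: 0.0857
```

```bash
python3 - <<'E'
s=open('h.py').read()
s=s.replace('rows.append([[round(d[0]*np.cos(a)+d[1]*np.sin(a),1),round(d[0]*np.sin(a)-d[1]*np.cos(a),1),round(-d[2],1)],round(-dp,2)])','rows.append([[round(float(v),1) for v in (d[0]*np.cos(a)+d[1]*np.sin(a),d[0]*np.sin(a)-d[1]*np.cos(a),-d[2])],round(float(-dp),2)])')
s=s.replace('print(n,rows)','print(n,rows if dp else rows[0])')
open('h.py','w').write(s)
E
python3 - <<'E'
from h import *
plan([(.45,-.4,.4,None),(.55,0,.4,None),(.572,.309,.4,None),(.572,.309,.12,None)])
E
```

```text
start [ 0.2295 -0.608   0.3989] 82.82 tilt 0.04
7 [[33.4, 27.5, -0.2], -0.0]
10 [[40.9, 4.9, -0.0], -0.0]
7 [[44.2, -2.4, -0.0], -0.0]
7 [[0.0, 0.0, 40.0], -0.0]
```

{"name": "carry_out", "arguments": {
  "deltas": [
    [[33.4,27.5,0],0],
    [[33.4,27.5,0],0],
    [[33.4,27.5,0],0],
    [[33.4,27.5,0],0],
    [[33.4,27.5,0],0],
    [[33.4,27.5,0],0],
    [[33.4,27.5,0],0],
    [[0,0,0],0]
  ]
}}

```text
time_s: 1.8
tcp_pos: [0.4534, -0.3973, 0.3991]
tcp_rot: [0.751, 0.66, 0.001, -0.0]
contact_force: [-1.0, -1.2, -0.6]
width: 0.0855
```

{"name": "carry_out", "arguments": {
  "deltas": [
    [[41,5,0],0],
    [[41,5,0],0],
    [[41,5,0],0],
    [[41,5,0],0],
    [[41,5,0],0],
    [[41,5,0],0],
    [[41,5,0],0],
    [[41,5,0],0],
    [[41,5,0],0],
    [[41,5,0],0]
  ]
}}

```text
time_s: 2.8
tcp_pos: [0.5522, 0.0008, 0.3993]
tcp_rot: [0.752, 0.659, -0.0, 0.0]
contact_force: [0.7, -0.1, 0.4]
width: 0.0855
```

{"name": "carry_out", "arguments": {
  "deltas": [
    [[44,-2.4,0],0],
    [[44,-2.4,0],0],
    [[44,-2.4,0],0],
    [[44,-2.4,0],0],
    [[44,-2.4,0],0],
    [[44,-2.4,0],0],
    [[44,-2.4,0],0],
    [[0,0,0],0],
    [[0,0,0],0]
  ]
}}

```text
time_s: 3.7
tcp_pos: [0.5745, 0.3076, 0.3986]
tcp_rot: [0.751, 0.66, -0.001, -0.0]
contact_force: [-0.3, -0.8, 0.2]
width: 0.0855
```

Run:
```python
from h import *
import pickle
for n in("scene","top"):
    f=env.grab_frame(n); save(f,f"pics/{n}1.png"); pickle.dump(f,open(n+"1.pkl","wb"))
plan([(.572,.309,.12,None)])
```

```text
start [0.5748 0.3061 0.3991] 82.54 tilt 0.04
7 [[0.4, -0.4, 39.9], -0.0]
```

View pics/top1.png

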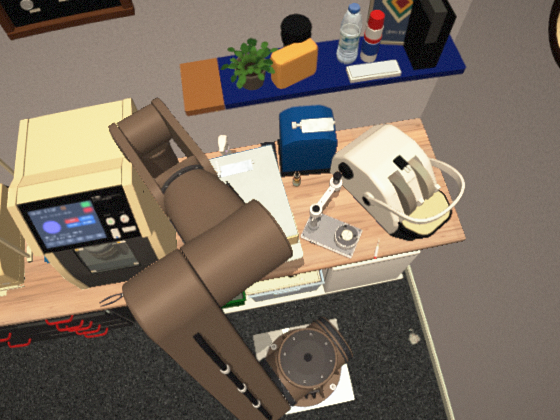

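View pics/scene1.png

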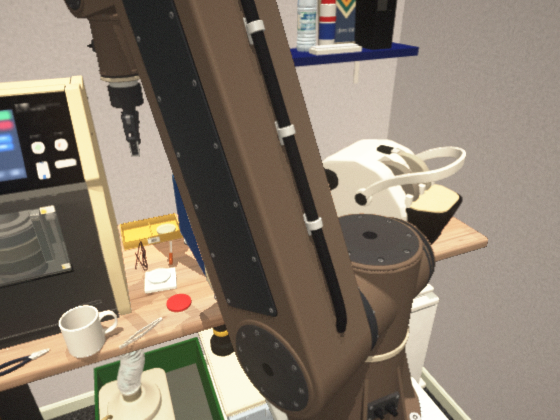

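The top view now shows the blocker: pedestal near (346,236), column near (317,213), and the press arm swung out to about (337,182).

Run:
```python
from h import *
import pickle
f=pickle.load(open("top1.pkl","rb"))
crop(f,"pics/blk.png",295,165,375,265,6)
crop(f,"pics/ped.png",325,215,370,255,14)
for uv,z in (((346,236),.085),((317,213),.15),((337,182),.24)): print(ray(f,uv,z))
```

```text
[ 0.43743828 -0.26168535  0.085     ]
[ 0.52695626 -0.16281758  0.15      ]
[ 0.59706064 -0.24826414  0.24      ]
```

View pics/blk.png

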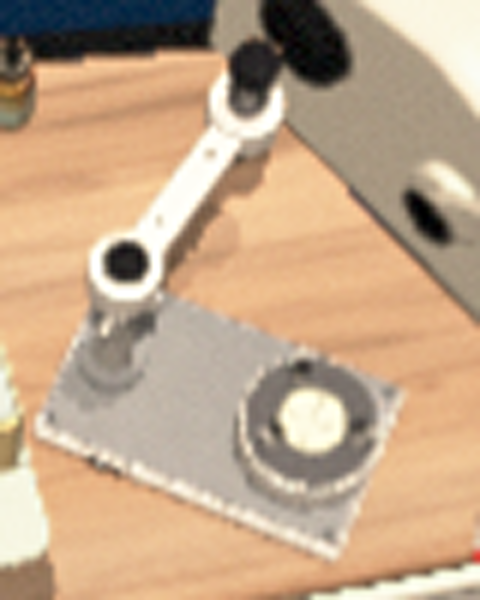

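View pics/ped.png

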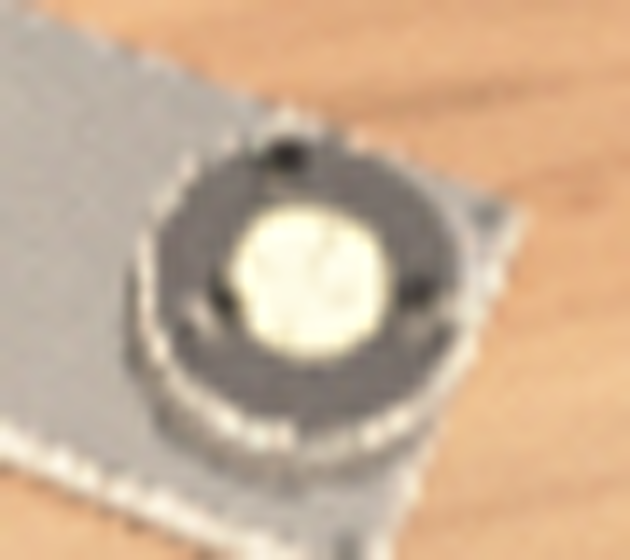

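```bash
cat > fit.py <<'E'
from h import *
import pickle
from scipy.optimize import least_squares
f=pickle.load(open("top1.pkl","rb"))
L=np.array([[66,-110.5,24],[-66,-110.5,24],[-66,110.5,24]])/1000
T=(np.array([(403,390),(338,548),(40,418)])+.5)/6-.5+[295,165]
def W(q,l): 
    l=np.atleast_2d(l); c,s=np.cos(q[2]),np.sin(q[2]); return np.c_[q[0]+c*l[:,0]-s*l[:,1],q[1]+s*l[:,0]+c*l[:,1],l[:,2]]
r=least_squares(lambda q:(proj(f,W(q,L))-T).ravel(),[.47,-.2,-.4])
q=r.x
E
cat > ov.py <<'E'
from fit import *
import sys
if len(sys.argv)>1: q=np.array([float(a) for a in sys.argv[1:4]])
print(q,np.degrees(q[2]),r.fun.round(2)); n=W(q,[0,-.062,.085])[0]; print("nest",n)
cv=[W(q,np.array([[66,110.5,24],[66,-110.5,24],[-66,-110.5,24],[-66,110.5,24],[66,110.5,24]])/1000)]
cv.append(circ(n,.0475,.085-.010))
for a in (38,142,270):
    a=np.radians(a); e=np.array([np.cos(a),np.sin(a)]);t=np.array([-e[1],e[0]])
    cv.append(W(q,[np.r_[np.array([0,-.062])+e*R_+t*s,.085] for R_,s in((.024,-.004),(.036,-.004),(.036,.004),(.024,.004),(.024,-.004))]))
col=W(q,[0,.078,0])[0]; cv.append(np.array([[col[0],col[1],.024],[col[0],col[1],.17]]))
over(f,"pics/ob.png",295,165,375,265,6,cv); over(f,"pics/op.png",325,215,370,255,14,cv)
E
python3 ov.py
```

```text
[ 0.48810926 -0.22293959 -0.63941028] -36.63551053797104 [ 1.45 -1.04 -0.05  0.94 -1.38 -0.03]
nest [ 0.45111247 -0.27269135  0.085     ]
```

View pics/ob.png

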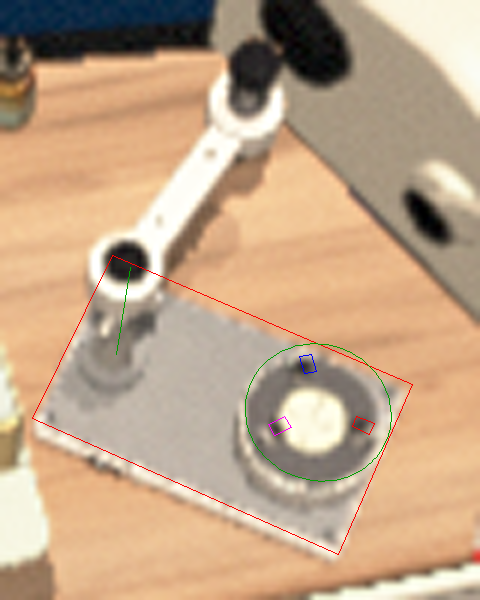

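View pics/op.png

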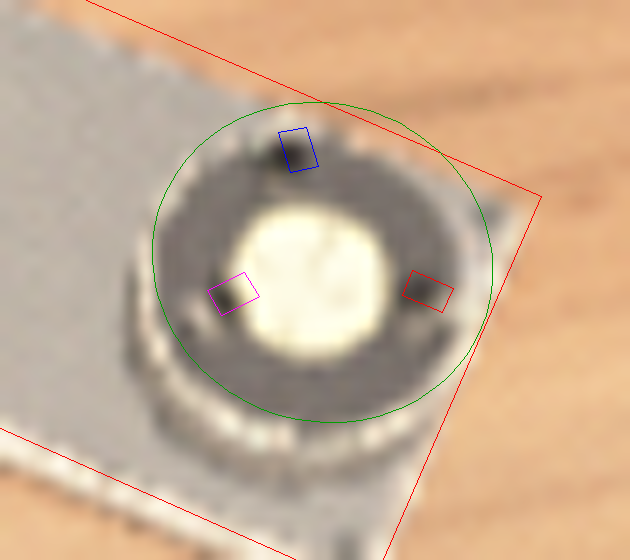

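Run:
```python
from fit import *
S=(np.array([(285,153),(225,297),(415,285)])+.5)/14-.5+[325,215]
A=np.radians([38,142,270])
for z in (.08,.085,.088):
    def res(p):
        l=np.c_[p[3]*np.cos(A),p[3]*np.sin(A)-.062,[z]*3]
        return (proj(f,W(p,l))-S).ravel()
    r2=least_squares(res,[q[0],q[1],q[2],.03])
    print(z,r2.x.round(4),np.degrees(r2.x[2]),r2.fun.round(2),"nest",W(r2.x,[0,-.062,.085])[0])
print(proj(pickle.load(open("scene1.pkl","rb")),W(q,[0,-.062,.085])))
```

```text
0.08 [ 0.4882 -0.2195 -0.5969  0.0293] -34.198388366367794 [-0.11 -0.02  0.09 -0.07  0.02  0.1 ] nest [ 0.45338666 -0.27079555  0.085     ]
0.085 [ 0.4865 -0.2184 -0.5969  0.0292] -34.19838827809228 [-0.11 -0.02  0.09 -0.07  0.02  0.1 ] nest [ 0.4516811  -0.26970659  0.085     ]
0.088 [ 0.4855 -0.2178 -0.5969  0.0292] -34.19838829760371 [-0.11 -0.02  0.09 -0.07  0.02  0.1 ] nest [ 0.45065777 -0.26905321  0.085     ]
[[351.19051797 234.17382079]]
```

{"name": "carry_out", "arguments": {
  "deltas": [
    [[0.4,-0.4,40],0],
    [[0.4,-0.4,40],0],
    [[0.4,-0.4,40],0],
    [[0.4,-0.4,40],0],
    [[0.4,-0.4,40],0],
    [[0.4,-0.4,40],0],
    [[0.4,-0.4,40],0],
    [[0,0,30],0],
    [[0,0,30],0],
    [[0,0,0],0]
  ]
}}

```text
time_s: 4.8
tcp_pos: [0.5704, 0.3077, 0.0561]
tcp_rot: [0.752, 0.659, -0.003, -0.001]
contact_force: [0.1, -1.1, -0.8]
width: 0.0854
```

Run:
```python
from h import *
import pickle
for n in("scene","top"):
    f=env.grab_frame(n); pickle.dump(f,open(n+"2.pkl","wb"))
    if n=="scene": crop(f,"pics/s2.png",110,220,210,310,8); 
    else: save(f,"pics/top2.png")
plan([(.572,.309,.012,None)])
```

```text
start [0.5727 0.3093 0.0599] 82.57 tilt 0.02
2 [[-0.2, -0.3, 24.0], -0.0]
```

View pics/s2.png

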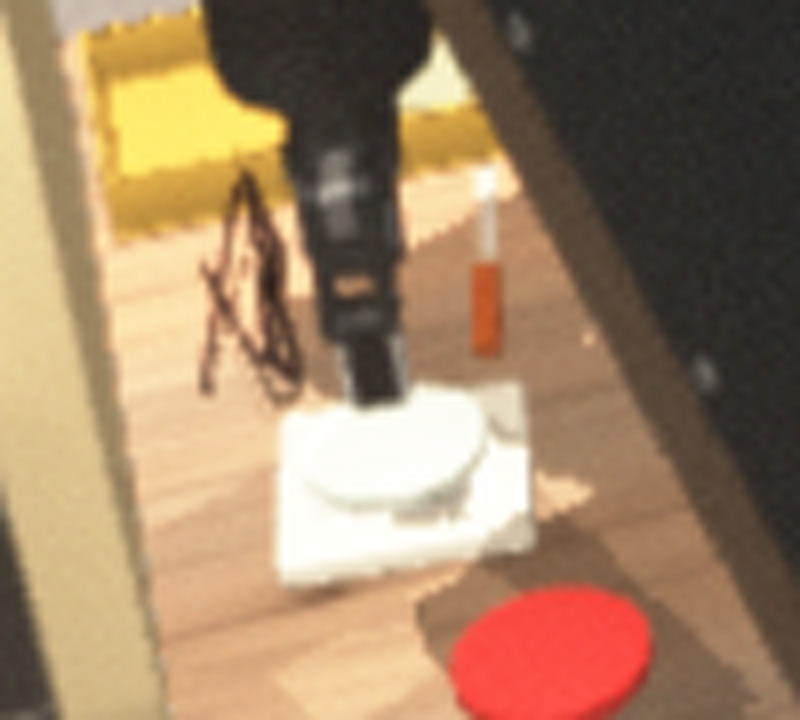

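Run:
```python
from h import *
import pickle
f=pickle.load(open("scene2.pkl","rb")); c=(.572,.309)
t=np.array([[.572,.309,.073]]); y=np.array([np.cos(np.radians(-7.4)),np.sin(np.radians(-7.4)),0])*.043; x=np.array([-y[1],y[0],0])/.043*.011
fs=[np.array([t[0]+s*y-x,t[0]+s*y+x]) for s in(1,-1)]
over(f,"pics/s2o.png",110,220,210,310,8,[circ(c,.0335,.013),circ(c,.0335,.021)]+fs)
```

```text
(no output)
```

View pics/s2o.png

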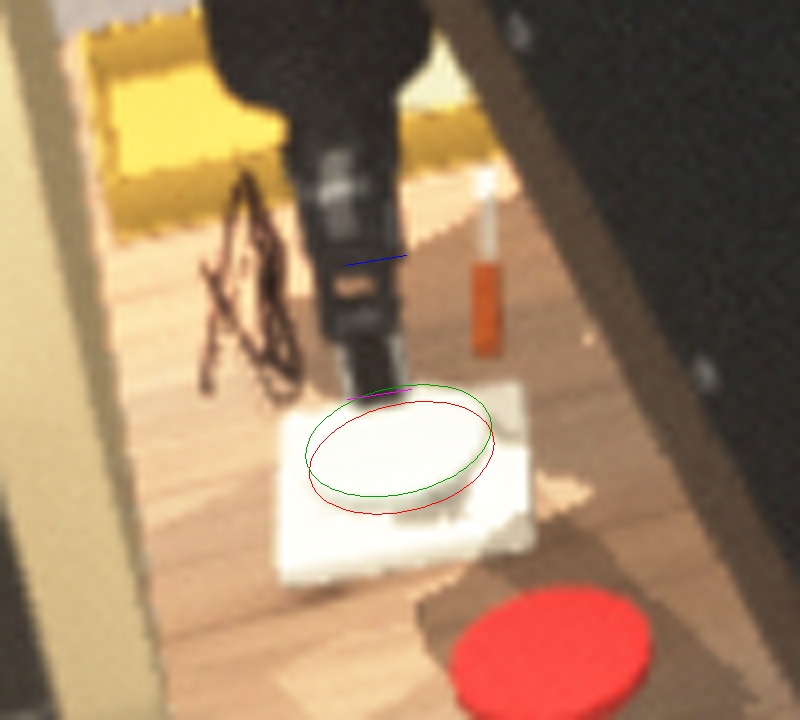

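{"name": "carry_out", "arguments": {
  "deltas": [
    [[1.2,-2.5,20],0],
    [[0,0,17],0],
    [[0,0,10],0],
    [[0,0,5],0],
    [[0,0,0],0],
    [[0,0,0],0],
    [[0,0,0],0]
  ]
}}

```text
time_s: 5.6
tcp_pos: [0.5704, 0.3119, 0.0079]
tcp_rot: [0.751, 0.66, 0.0, 0.0]
contact_force: [0.4, -0.1, 0.5]
width: 0.0858
```

{"name": "carry_out", "arguments": {
  "deltas": [
    [[0,0,0],0],
    [[0,0,0],0],
    [[0,0,0],0],
    [[0,0,0],0],
    [[0,0,0],0],
    [[0,0,0],0],
    [[0,0,0],0],
    [[0,0,0],0]
  ],
  "hand": 255,
  "squeeze": 25
}}

```text
time_s: 6.4
tcp_pos: [0.5703, 0.3119, 0.0081]
tcp_rot: [0.751, 0.66, 0.0, 0.0]
contact_force: [-2.2, -0.6, 8.0]
width: 0.0652
```

Run:
```python
from h import *
f=env.grab_frame("scene"); crop(f,"pics/s3.png",130,240,190,300,10)
s=env.read_state(); print(s["contact_force"],s["wrist_torque"],s["width"])
```

```text
[-1.45476528 -1.27761589  8.21597457] [-0.14566778  0.30647661 -0.02971323] 0.06512167220058204
```

View pics/s3.png

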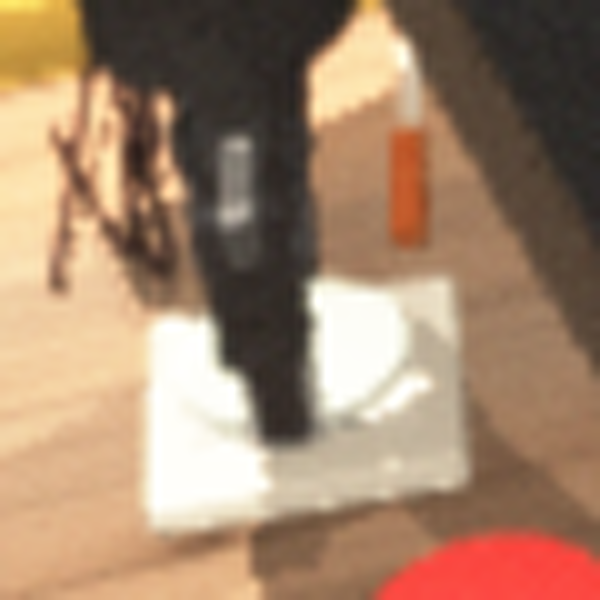

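{"name": "carry_out", "arguments": {
  "deltas": [
    [[0,0,-1],0],
    [[0,0,-1],0],
    [[0,0,-1],0],
    [[0,0,0],0]
  ]
}}

```text
time_s: 6.85
tcp_pos: [0.5701, 0.3118, 0.0104]
tcp_rot: [0.751, 0.66, 0.0, 0.0]
contact_force: [-0.1, 0.3, -0.6]
width: 0.0653
```

{"name": "carry_out", "arguments": {
  "deltas": [
    [[0,0,-10],0],
    [[0,0,-15],0],
    [[0,0,0],0],
    [[0,0,0],0]
  ]
}}

```text
time_s: 7.25
tcp_pos: [0.5706, 0.312, 0.0364]
tcp_rot: [0.751, 0.66, 0.001, 0.0]
contact_force: [-0.1, -0.3, 0.0]
width: 0.065
```

Run:
```python
from h import *
import pickle
f=env.grab_frame("scene"); crop(f,"pics/s4.png",130,230,190,290,10); pickle.dump(f,open("scene4.pkl","wb"))
s=env.read_state(); print(s["contact_force"],s["wrist_torque"],s["width"],s["tcp_pos"])
```

```text
[-0.50652597 -0.18817845 -0.84647582] [0.01355257 0.01355111 0.06396699] 0.06532205771703349 [0.57017014 0.31184501 0.03580714]
```

View pics/s4.png

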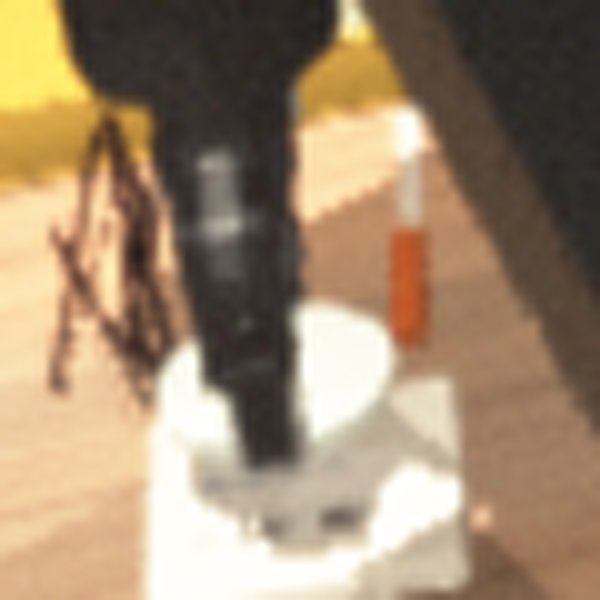

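Run:
```python
from h import *
import pickle
f=pickle.load(open("scene4.pkl","rb")); c=(.5702,.3118)
over(f,"pics/s4o.png",130,230,190,290,10,[circ(c,.0335,.041),circ(c,.0335,.049)])
```

```text
(no output)
```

View pics/s4o.png

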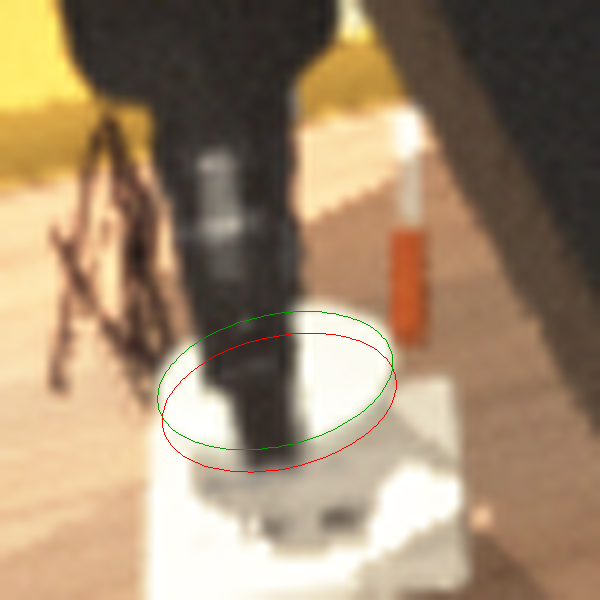

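Run:
```python
from h import *
plan([(.5702,.3118,.40,None),(.4515,-.2697,.40,55),(.4515,-.2697,.13,None)],step=42)
```

```text
start [0.5702 0.3118 0.0358] 82.67 tilt 0.04
9 [[-0.0, 0.0, -40.5], -0.0]
15 [[[-39.5, -2.9, -0.0], 1.84], [[-39.5, -1.6, -0.0], 1.84], [[-39.6, -0.4, -0.0], 1.84], [[-39.6, 0.9, -0.0], 1.84], [[-39.5, 2.2, -0.0], 1.84], [[-39.4, 3.5, -0.0], 1.84], [[-39.3, 4.7, -0.0], 1.84], [[-39.1, 6.0, -0.0], 1.84], [[-38.9, 7.2, -0.0], 1.84], [[-38.6, 8.5, -0.0], 1.84], [[-38.4, 9.7, -0.0], 1.84], [[-38.0, 11.0, -0.0], 1.84], [[-37.6, 12.2, -0.0], 1.84], [[-37.2, 13.4, -0.0], 1.84], [[-36.8, 14.6, -0.0], 1.84]]
7 [[0.0, 0.0, 38.6], -0.0]
```

{"name": "carry_out", "arguments": {
  "deltas": [
    [[0,0,-40.5],0],
    [[0,0,-40.5],0],
    [[0,0,-40.5],0],
    [[0,0,-40.5],0],
    [[0,0,-40.5],0],
    [[0,0,-40.5],0],
    [[0,0,-40.5],0],
    [[0,0,-40.5],0],
    [[0,0,-40.5],0],
    [[0,0,0],0]
  ]
}}

```text
time_s: 8.3
tcp_pos: [0.5716, 0.3125, 0.4056]
tcp_rot: [0.751, 0.66, 0.004, 0.001]
contact_force: [-0.5, 0.5, -0.5]
width: 0.0651
```

{"name": "carry_out", "arguments": {
  "deltas": [
    [[-39.5,-2.9,0],1.84],
    [[-39.5,-1.6,0],1.84],
    [[-39.6,-0.4,0],1.84],
    [[-39.6,0.9,0],1.84],
    [[-39.5,2.2,0],1.84],
    [[-39.4,3.5,0],1.84],
    [[-39.3,4.7,0],1.84],
    [[-39.1,6,0],1.84],
    [[-38.9,7.2,0],1.84]
  ]
}}

```text
time_s: 9.2
tcp_pos: [0.498, -0.0386, 0.3992]
tcp_rot: [0.838, 0.545, -0.0, -0.0]
contact_force: [1.1, -0.6, 0.4]
width: 0.0653
```

{"name": "carry_out", "arguments": {
  "deltas": [
    [[-38.6,8.5,0],1.84],
    [[-38.4,9.7,0],1.84],
    [[-38,11,0],1.84],
    [[-37.6,12.2,0],1.84],
    [[-37.2,13.4,0],1.84],
    [[-36.8,14.6,0],1.84],
    [[0,0,0],0],
    [[0,0,0],0]
  ]
}}

```text
time_s: 10.0
tcp_pos: [0.4512, -0.2703, 0.399]
tcp_rot: [0.887, 0.461, -0.0, -0.001]
contact_force: [0.3, 0.2, 0.3]
width: 0.0652
```

Run:
```python
from h import *
import pickle
for n in("scene","top"):
    f=env.grab_frame(n); save(f,f"pics/{n}5.png"); pickle.dump(f,open(n+"5.pkl","wb"))
plan([(.4515,-.2697,.13,55)])
print(env.read_state()["joint_pos"],env.read_state()["width"])
```

```text
start [ 0.4516 -0.2691  0.3994] 55.1 tilt 0.05
6 [[[-0.1, 0.0, 44.9], 0.02], [[-0.1, 0.0, 44.9], 0.02], [[-0.1, 0.0, 44.9], 0.02], [[-0.1, 0.0, 44.9], 0.02], [[-0.1, 0.0, 44.9], 0.02], [[-0.1, 0.0, 44.9], 0.02]]
[-5.95232874e-01  1.68197462e-01  1.63708191e+00  3.02022754e-04
  1.33713963e+00  1.38017525e-02] 0.06508054625496112
```

View pics/top5.png

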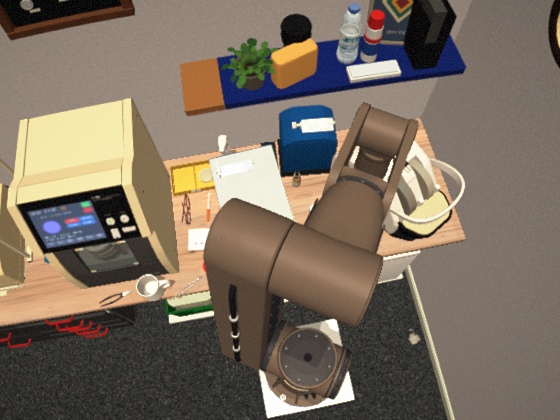

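View pics/scene5.png

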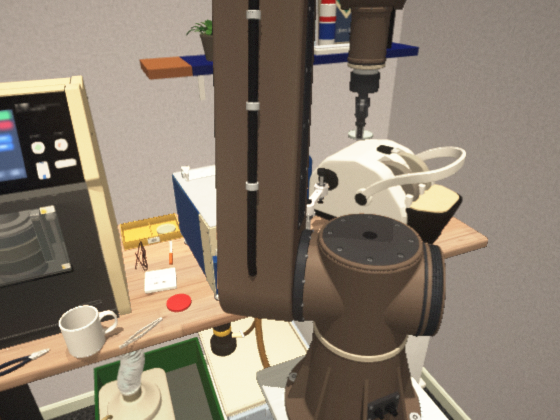

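Run:
```python
from fit import *
for z in(.06,.065,.07,.075,.085): print(z,(proj(f,[.4517,-.2697,z])[0]-[325,215]+.5)*14-.5)
g=pickle.load(open("scene5.pkl","rb")); crop(g,"pics/kn.png",290,160,350,230,8)
im=f["image"]
# centroid of bright central disc & pedestal grey
hsv=cv2.cvtColor(im,cv2.COLOR_RGB2HSV)
m=np.zeros(im.shape[:2],np.uint8); sub=im[225:247,336:357].astype(int)
w=np.clip(sub.sum(2)-450,0,250).astype(float)
ys,xs=np.mgrid[225:247,336:357]
mask=((xs-347)**2+(ys-234.5)**2)<64
w=w*mask
print("disc centroid px",(w*xs).sum()/w.sum(),(w*ys).sum()/w.sum(), "->14x",((w*xs).sum()/w.sum()-325+.5)*14-.5,((w*ys).sum()/w.sum()-215+.5)*14-.5, np.sqrt((w>120).sum()/np.pi))
```

```text
0.06 [304.61487685 279.14245798]
0.065 [306.85558217 272.91037454]
0.07 [309.10801012 266.64480317]
0.075 [311.37225078 260.34547915]
0.085 [315.936535   247.64450041]
disc centroid px 346.65891118526304 234.60831009736253 ->14x 309.7247565936825 281.01634136307547 5.262410103554244
```

View pics/kn.png

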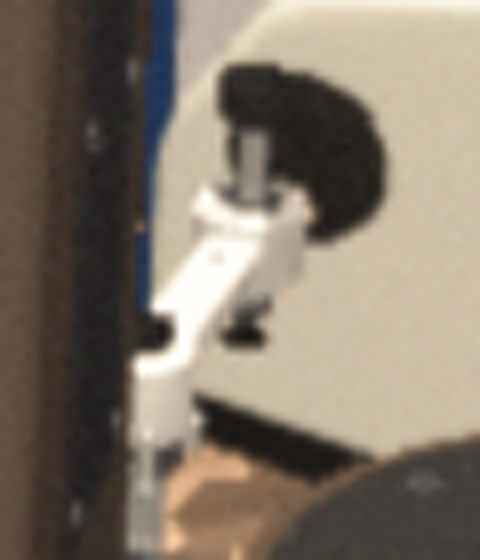

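{"name": "carry_out", "arguments": {
  "deltas": [
    [[0,0,42],0],
    [[0,0,42],0],
    [[0,0,42],0],
    [[0,0,42],0],
    [[0,0,42],0],
    [[0,0,42],0],
    [[0,0,30],0],
    [[0,0,10],0],
    [[0,0,0],0],
    [[0,0,0],0]
  ]
}}

```text
time_s: 11.1
tcp_pos: [0.4526, -0.2699, 0.109]
tcp_rot: [0.887, 0.463, 0.0, 0.001]
contact_force: [-0.4, -0.7, 0.9]
width: 0.0652
```

Run:
```python
from h import *
import pickle
for n in("scene","top"):
    f=env.grab_frame(n); save(f,f"pics/{n}6.png")
plan([(.4515,-.270,.086,55)])
print(env.read_state()["contact_force"])
```

```text
start [ 0.4527 -0.2703  0.1095] 55.1 tilt 0.16
1 [[[-0.5, -1.2, 23.5], 0.1]]
[-0.25265313 -0.41009348  0.04755743]
```

View pics/top6.png

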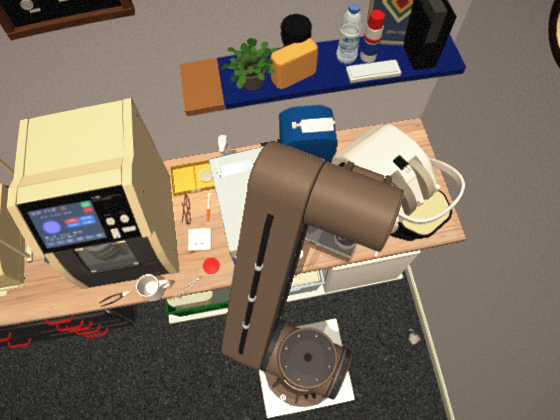

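View pics/scene6.png

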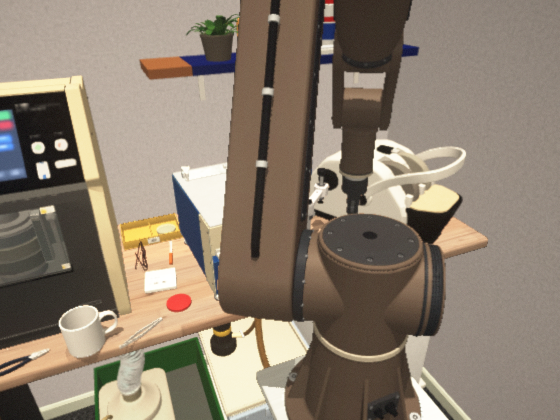

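{"name": "carry_out", "arguments": {
  "deltas": [
    [[-0.5,-1.2,10],0],
    [[0,0,9],0],
    [[0,0,3],0],
    [[0,0,0],0],
    [[0,0,0],0],
    [[0,0,0],0]
  ]
}}

```text
time_s: 11.8
tcp_pos: [0.4505, -0.2697, 0.0859]
tcp_rot: [0.887, 0.462, 0.0, 0.0]
contact_force: [-0.5, 0.6, -0.3]
width: 0.0654
```

Run:
```python
from h import *
for i in range(1):
    plan([(.4515,-.270,.080,55)]); s=env.read_state(); print(s["contact_force"],s["wrist_torque"])
```

```text
start [ 0.4505 -0.2697  0.0859] 55.07 tilt 0.01
1 [[[0.3, 1.0, 5.9], 0.07]]
[-0.45205662  0.58557451 -0.25429331] [ 0.00272097  0.0152261  -0.01506816]
```

{"name": "carry_out", "arguments": {
  "deltas": [
    [[0,0.5,1],0],
    [[0,0,1],0],
    [[0,0,1],0],
    [[0,0,0],0],
    [[0,0,0],0]
  ]
}}

```text
time_s: 12.3
tcp_pos: [0.4508, -0.2699, 0.0828]
tcp_rot: [0.887, 0.462, -0.0, -0.0]
contact_force: [0.2, -0.8, 0.4]
width: 0.065
```

{"name": "carry_out", "arguments": {
  "deltas": [
    [[0,0,1],0],
    [[0,0,0.5],0],
    [[0,0,0],0],
    [[0,0,0],0]
  ]
}}

```text
time_s: 12.7
tcp_pos: [0.4508, -0.2699, 0.0813]
tcp_rot: [0.887, 0.462, -0.0, -0.0]
contact_force: [0.3, -0.6, -1.1]
width: 0.0651
```

{"name": "carry_out", "arguments": {
  "deltas": [
    [[0,0,0.5],0],
    [[0,0,0.5],0],
    [[0,0,0],0],
    [[0,0,0],0]
  ]
}}

```text
time_s: 13.1
tcp_pos: [0.4508, -0.2698, 0.0803]
tcp_rot: [0.887, 0.462, -0.0, -0.0]
contact_force: [0.1, -0.8, 1.5]
width: 0.065
```

Run:
```python
from h import *
s=env.read_state(); print(s["contact_force"],s["wrist_torque"],s["tcp_pos"])
```

```text
[ 0.10588371 -0.76430221  1.50934858] [-0.00414634  0.04652801 -0.01196631] [ 0.45080433 -0.26984862  0.08026487]
```

{"name": "carry_out", "arguments": {
  "deltas": [
    [[0,0,0.5],0],
    [[0,0,0],0],
    [[0,0,0],0]
  ]
}}

```text
time_s: 13.4
tcp_pos: [0.4509, -0.2699, 0.0801]
tcp_rot: [0.887, 0.462, 0.0, 0.0]
contact_force: [-1.8, 0.9, 6.1]
width: 0.0651
```

{"name": "carry_out", "arguments": {
  "deltas": [
    [[0,0,-0.4],0],
    [[0,0,0],0],
    [[0,0,0],0],
    [[0,0,0],0],
    [[0,0,0],0],
    [[0,0,0],0],
    [[0,0,0],0]
  ],
  "hand": 0
}}

```text
time_s: 14.1
tcp_pos: [0.4508, -0.2699, 0.0802]
tcp_rot: [0.887, 0.462, -0.0, -0.0]
contact_force: [0.4, -0.4, -0.3]
width: 0.0851
```

Run:
```python
from h import *
s=env.read_state(); print(s["contact_force"],s["wrist_torque"],s["tcp_pos"],s["width"])
```

```text
[ 0.43572581 -0.41762059 -0.31242044] [ 0.04090654 -0.00457947 -0.03594358] [ 0.45081974 -0.26988098  0.0801937 ] 0.0850943227678344
```

{"name": "carry_out", "arguments": {
  "deltas": [
    [[0,0,-10],0],
    [[0,0,-30],0],
    [[0,0,-42],0],
    [[0,0,-42],0],
    [[0,0,-42],0],
    [[0,0,-42],0],
    [[0,0,-42],0],
    [[0,0,-42],0],
    [[0,0,-30],0],
    [[0,0,0],0]
  ]
}}

```text
time_s: 15.1
tcp_pos: [0.4519, -0.2705, 0.4073]
tcp_rot: [0.887, 0.462, 0.002, 0.003]
contact_force: [0.1, -0.0, -0.2]
width: 0.0857
```

Run:
```python
from h import *
plan([(.55,.17,.4,None)])
```

```text
start [ 0.4519 -0.2705  0.4073] 55.08 tilt 0.42
11 [[37.9, -15.6, 0.7], -0.0]
```

{"name": "carry_out", "arguments": {
  "deltas": [
    [[38,-15.6,0],0],
    [[38,-15.6,0],0],
    [[38,-15.6,0],0],
    [[38,-15.6,0],0],
    [[38,-15.6,0],0],
    [[38,-15.6,0],0],
    [[38,-15.6,0],0],
    [[38,-15.6,0],0],
    [[38,-15.6,0],0],
    [[38,-15.6,0],0]
  ]
}}

```text
time_s: 16.1
tcp_pos: [0.54, 0.1327, 0.4021]
tcp_rot: [0.887, 0.462, -0.0, -0.0]
contact_force: [0.9, -0.1, -0.0]
width: 0.0857
```

{"name": "carry_out", "arguments": {
  "deltas": [
    [[38,-15.6,0],0],
    [[0,0,0],0],
    [[0,0,0],0]
  ]
}}

```text
time_s: 16.4
tcp_pos: [0.5489, 0.1717, 0.4017]
tcp_rot: [0.886, 0.463, -0.001, -0.0]
contact_force: [-0.2, -0.3, 0.1]
width: 0.0852
```

Run:
```python
from h import *
import pickle
f=env.grab_frame("top"); save(f,"pics/top7.png"); crop(f,"pics/blk7.png",295,165,375,265,6); crop(f,"pics/ped7.png",325,210,370,250,14); pickle.dump(f,open("top7.pkl","wb"))
g=env.grab_frame("scene"); crop(g,"pics/sc7.png",290,160,350,230,8); pickle.dump(g,open("scene7.pkl","wb"))
```

```text
(no output)
```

View pics/blk7.png

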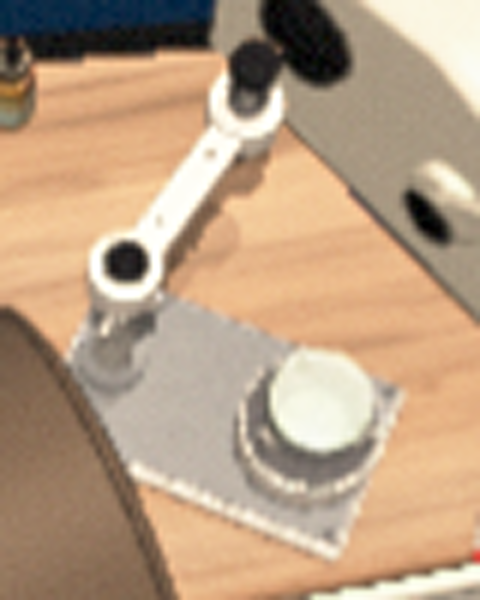

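View pics/ped7.png

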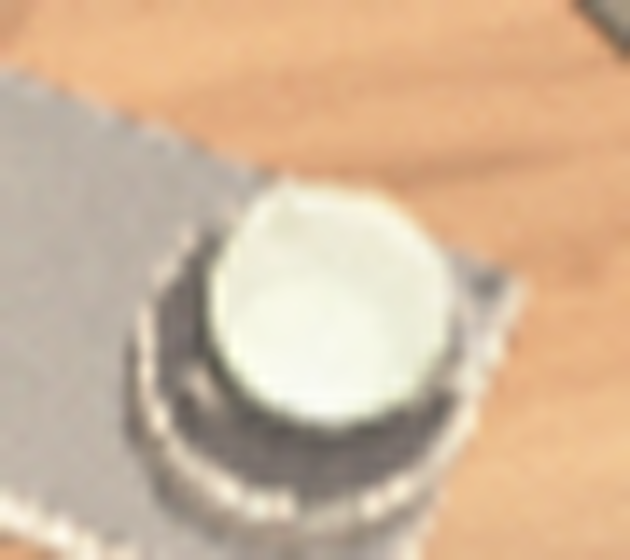

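Run:
```python
from fit import *
f7=pickle.load(open("top7.pkl","rb")); g=pickle.load(open("scene7.pkl","rb"))
n=(.4508,-.2699)
# column candidates for yaw
for yd in (-34.2,-35.3,-36.6):
    y=np.radians(yd); o=np.array(n)-.062*np.array([np.sin(y),-np.cos(y)]); 
    col=o+.078*np.array([-np.sin(y),np.cos(y)])
    pz=(proj(f7,[[*col,.024],[*col,.17],[*col,.18]])-[295,165]+.5)*6-.5
    print(yd,"col",col.round(4),pz.round(1).tolist())
uk=((np.array([255,60])+.5)/6-.5+[295,165]); X=ray(f7,uk,.24); print("knob top",X)
uk2=((np.array([254,77])+.5)/8-.5+[290,160]); print("scene",ray(g,uk2,.24))
over(f7,"pics/l7.png",325,210,370,250,14,[circ(n,.0335,.085),circ(n,.0335,.093)])
over(f7,"pics/k7.png",325,165,350,190,24,[circ(X,.017,.24),circ(X,.017,.229)])
over(g,"pics/ks7.png",300,155,345,200,13,[circ(X,.017,.24),circ(X,.017,.229)])
```

```text
-34.2 col [ 0.5295 -0.1541] [[109.1, 363.0], [122.0, 276.7], [123.0, 270.3]]
-35.3 col [ 0.5317 -0.1556] [[110.6, 359.6], [123.6, 273.1], [124.6, 266.6]]
-36.6 col [ 0.5343 -0.1575] [[112.5, 355.6], [125.7, 268.8], [126.6, 262.4]]
knob top [ 0.62697864 -0.25600162  0.24      ]
scene [ 0.62614268 -0.25361582  0.24      ]
```

View pics/l7.png

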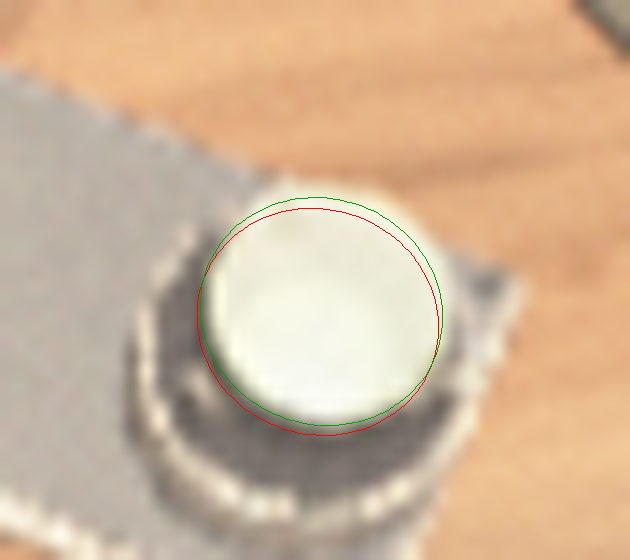

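View pics/k7.png

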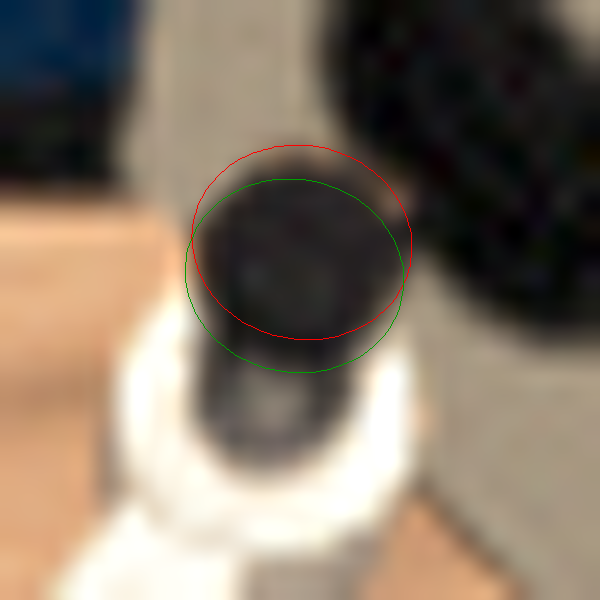

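View pics/ks7.png

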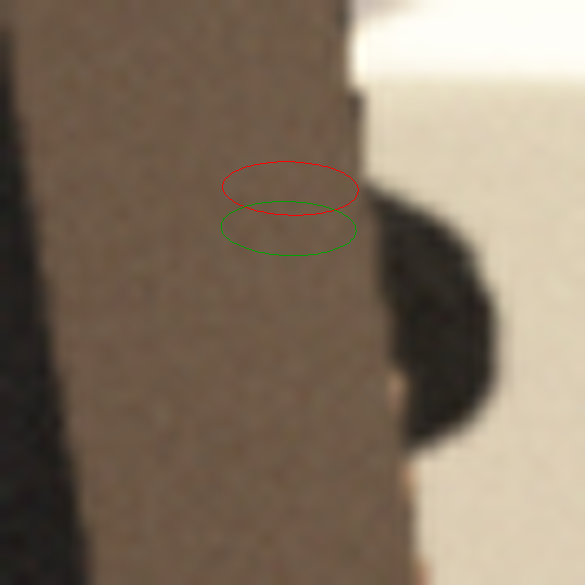

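Run:
```python
from fit import *
f7=pickle.load(open("top7.pkl","rb"))
def r6(p,z): return ray(f7,(np.array(p)+.5)/6-.5+[295,165],z)
a=r6((350,192),0);b=r6((478,322),0); print(a,b)
d=(b-a)[:2]; d/=np.linalg.norm(d); print("heading",np.degrees(np.arctan2(d[1],d[0])))
n=np.array([-d[1],d[0]])
for k in ((.626,-.255),(.4508,-.2699)): print((np.array(k)-a[:2])@n)
crop(f7,"pics/edg.png",320,110,470,245,5)
```

```text
[ 0.6318614  -0.35222596  0.        ] [ 0.51856417 -0.41437588  0.        ]
heading -151.25274693760562
-0.08806186038332235
-0.15926015617850914
```

View pics/edg.png

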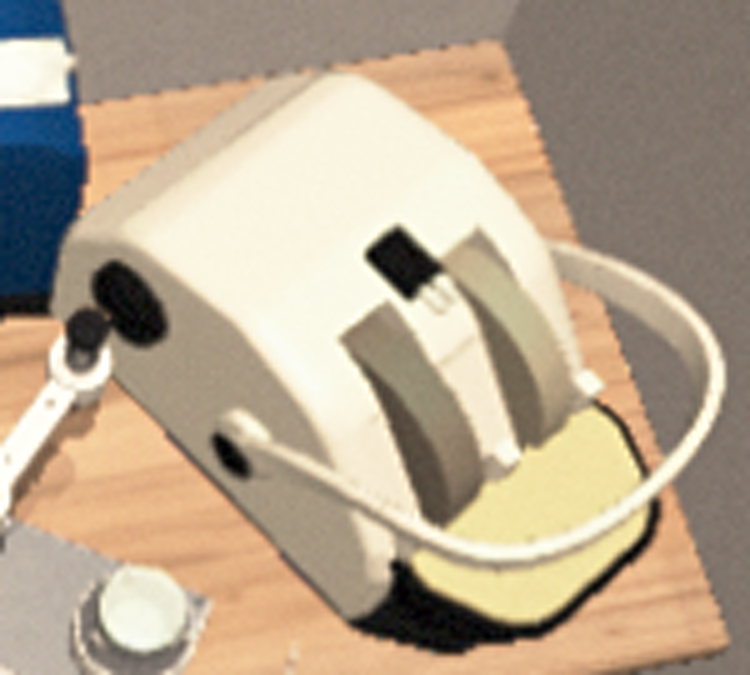

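Run:
```python
from h import *
plan([(.626,-.255,.40,133.6),(.626,-.255,.30,None)],step=40)
```

```text
start [0.549  0.1703 0.4021] 55.06 tilt 0.04
11 [[[-27.7, 27.9, 0.2], -7.14], [[-30.9, 24.2, 0.2], -7.14], [[-33.7, 20.2, 0.2], -7.14], [[-36.0, 15.8, 0.2], -7.14], [[-37.6, 11.3, 0.2], -7.14], [[-38.8, 6.5, 0.2], -7.14], [[-39.3, 1.6, 0.2], -7.14], [[-39.2, -3.3, 0.2], -7.14], [[-38.4, -8.1, 0.2], -7.14], [[-37.1, -12.8, 0.2], -7.14], [[-35.3, -17.3, 0.2], -7.14]]
3 [[0.0, 0.0, 33.3], -0.0]
```

{"name": "carry_out", "arguments": {
  "deltas": [
    [[-27.7,27.9,0],-7.14],
    [[-30.9,24.2,0],-7.14],
    [[-33.7,20.2,0],-7.14],
    [[-36,15.8,0],-7.14],
    [[-37.6,11.3,0],-7.14],
    [[-38.8,6.5,0],-7.14],
    [[-39.3,1.6,0],-7.14],
    [[-39.2,-3.3,0],-7.14],
    [[-38.4,-8.1,0],-7.14],
    [[-37.1,-12.8,0],-7.14]
  ],
  "hand": 90
}}

```text
time_s: 17.5
tcp_pos: [0.6185, -0.2185, 0.4026]
tcp_rot: [0.449, 0.894, -0.0, 0.0]
contact_force: [1.1, 0.0, 0.4]
width: 0.0551
```

{"name": "carry_out", "arguments": {
  "deltas": [
    [[-35.3,-17.3,0],-7.14],
    [[0,0,0],0],
    [[0,0,33],0],
    [[0,0,33],0],
    [[0,0,30],0],
    [[0,0,0],0],
    [[0,0,0],0]
  ]
}}

```text
time_s: 18.2
tcp_pos: [0.6261, -0.2548, 0.3071]
tcp_rot: [0.394, 0.919, -0.0, -0.0]
contact_force: [-0.8, -0.6, 1.1]
width: 0.0553
```

Run:
```python
from h import *
import pickle
g=env.grab_frame("scene"); crop(g,"pics/sc8.png",285,140,365,215,8); pickle.dump(g,open("scene8.pkl","wb"))
f=env.grab_frame("top"); save(f,"pics/top8.png")
plan([(.626,-.255,.222,None)],step=40); print(env.read_state()["contact_force"],env.read_state()["joint_pos"])
```

```text
start [ 0.6272 -0.2549  0.3084] 133.57 tilt 0.16
3 [[0.2, -0.3, 28.8], -0.0]
[-5.77865642e-01 -2.29669890e-04 -6.05716229e-02] [-4.30788598e-01  4.57928623e-01  1.43774944e+00 -1.63368284e-05
  1.24319418e+00 -1.19127231e+00]
```

View pics/sc8.png

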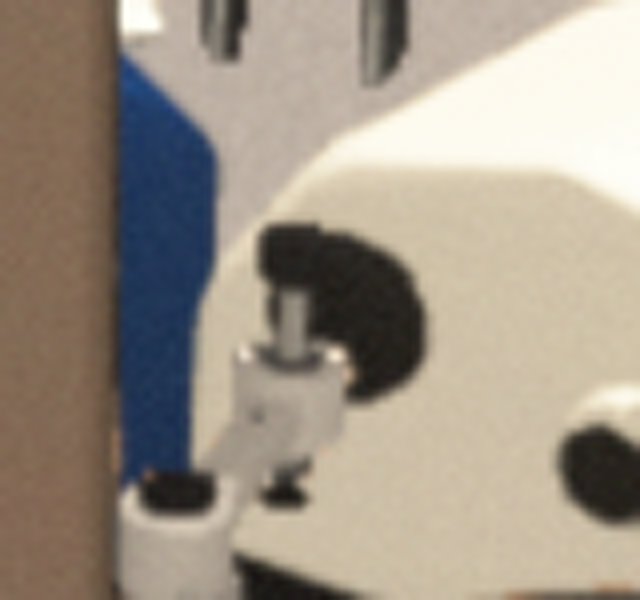

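View pics/top8.png

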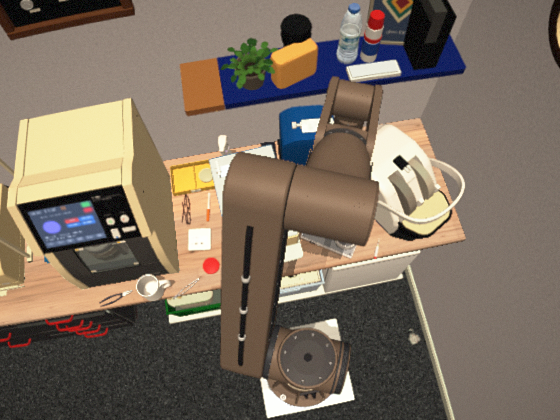

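Run:
```python
from h import *
import pickle
g=pickle.load(open("scene8.pkl","rb"))
c=(.627,-.255)
print((proj(g,[[*c,.312],[*c,.24],[*c,.205],[c[0]-.01,c[1],.205],[c[0],c[1]+.01,.205]])-[285,140]+.5)*8-.5)
over(g,"pics/sc8o.png",285,140,365,215,8,[circ(c,.017,.24),circ(c,.017,.229),circ(c,.0065,.21),circ(c,.0065,.2)])
```

```text
[[303.79158962  69.00456001]
 [296.00178146 235.69190252]
 [292.37057599 313.5961111 ]
 [303.87151377 322.8199133 ]
 [270.94984662 317.7219527 ]]
```

View pics/sc8o.png

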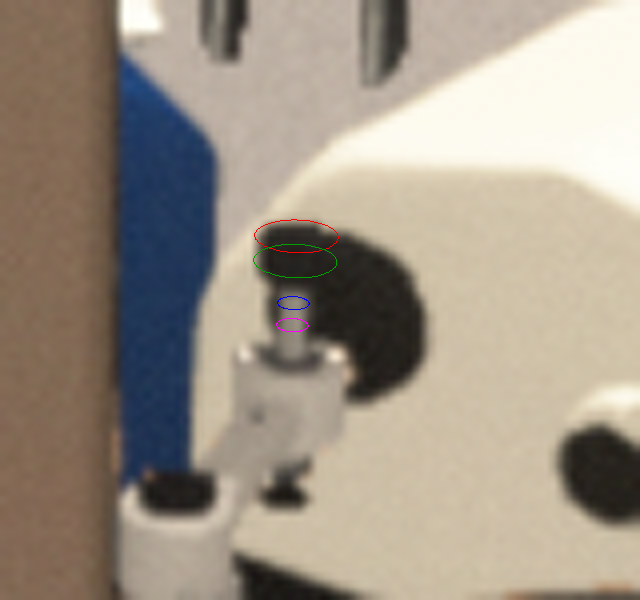

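{"name": "carry_out", "arguments": {
  "deltas": [
    [[0,0,30],0],
    [[0,0,25],0],
    [[0,0,10],0],
    [[0,0,10],0],
    [[0,0,10],0],
    [[0,0,0],0],
    [[0,0,0],0]
  ]
}}

```text
time_s: 19.0
tcp_pos: [0.6269, -0.2544, 0.2218]
tcp_rot: [0.394, 0.919, -0.0, 0.0]
contact_force: [-0.8, -0.1, -0.1]
width: 0.0553
```

{"name": "carry_out", "arguments": {
  "deltas": [
    [[0,0,0],0],
    [[0,0,0],0],
    [[0,0,0],0],
    [[0,0,0],0],
    [[0,0,0],0],
    [[0,0,0],0]
  ],
  "hand": 140,
  "squeeze": 20
}}

```text
time_s: 19.6
tcp_pos: [0.6266, -0.2542, 0.2212]
tcp_rot: [0.394, 0.919, 0.0, -0.0]
contact_force: [-0.2, -0.2, -0.2]
width: 0.0381
```

Run:
```python
from h import *
g=env.grab_frame("scene"); crop(g,"pics/sc9.png",285,140,365,215,8)
plan([(.626,-.255,.222,None)]); s=env.read_state(); print(s["contact_force"],s["wrist_torque"],s["width"])
```

```text
start [ 0.6266 -0.2542  0.2212] 133.61 tilt 0.0
1 [[-0.2, -1.0, -0.8], -0.0]
[-0.33020089 -0.40820082  0.18368579] [-0.01057319  0.0094095  -0.01776017] 0.03853841423541089
```

View pics/sc9.png

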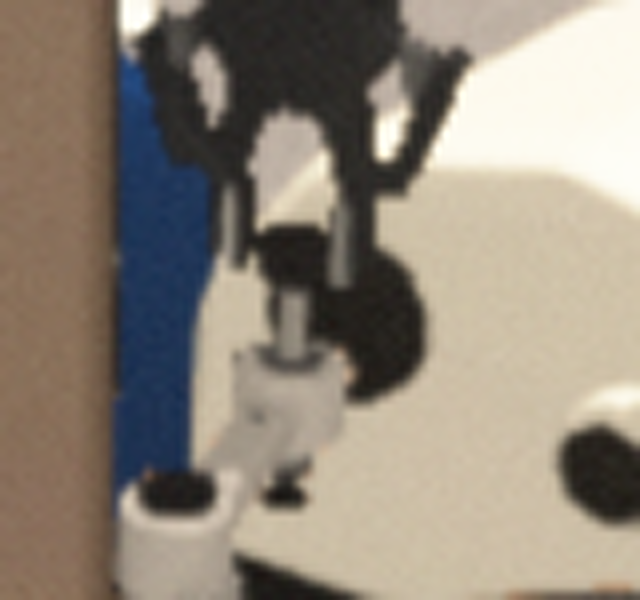

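{"name": "carry_out", "arguments": {
  "deltas": [
    [[0.3,-6,0],2.45],
    [[0.5,-11.9,0],4.88],
    [[0.5,-11.9,0],4.88],
    [[0.5,-11.9,0],4.88],
    [[0.5,-11.9,0],4.88],
    [[0.5,-11.9,0],4.88],
    [[0,0,0],0]
  ]
}}

```text
time_s: 20.35
tcp_pos: [0.5694, -0.2872, 0.2213]
tcp_rot: [0.597, 0.802, -0.0, -0.0]
contact_force: [-0.1, -0.2, 0.3]
width: 0.0385
```

Run:
```python
from h import *
g=env.grab_frame("scene"); crop(g,"pics/sc10.png",285,140,385,235,7)
plan([(.626,-.255,.222,None)]); s=env.read_state(); print(s["contact_force"],s["wrist_torque"],s["width"])
```

```text
start [ 0.5701 -0.287   0.2214] 106.82 tilt 0.0
2 [[7.2, 31.4, -0.3], -0.0]
[ 0.08973306  0.16327709 -0.15328346] [0.03349101 0.02749151 0.02721967] 0.038521916094218234
```

View pics/sc10.png

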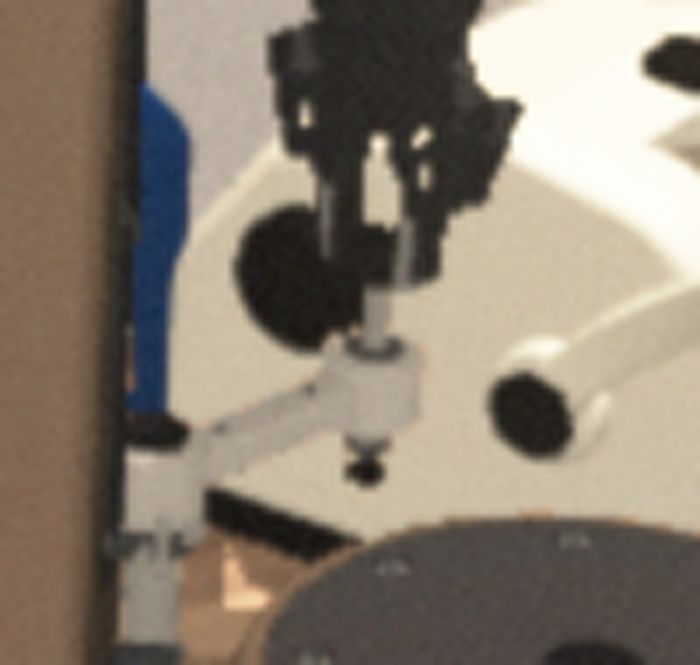

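{"name": "carry_out", "arguments": {
  "deltas": [
    [[0.5,-11.9,0],4.88],
    [[0.5,-11.9,0],4.88],
    [[0.5,-11.9,0],4.88],
    [[0.5,-11.9,0],4.88],
    [[0.5,-11.9,0],4.88],
    [[0.5,-11.9,0],4.88],
    [[0.5,-11.9,0],4.88],
    [[0.5,-11.9,0],4.88],
    [[0,0,0],0],
    [[0,0,0],0]
  ]
}}

```text
time_s: 21.4
tcp_pos: [0.4778, -0.2824, 0.2214]
tcp_rot: [0.829, 0.559, 0.0, 0.0]
contact_force: [-0.6, -0.7, 0.1]
width: 0.0386
```

Run:
```python
from h import *
g=env.grab_frame("scene"); crop(g,"pics/sc11.png",300,140,400,235,7)
f=env.grab_frame("top"); save(f,"pics/top11.png")
plan([(.451,-.270,.222,None)]); s=env.read_state(); print(s["contact_force"],s["wrist_torque"],s["width"])
```

```text
start [ 0.4779 -0.2825  0.2213] 67.91 tilt 0.03
1 [[1.5, -29.6, -0.7], -0.0]
[-0.23762838 -0.58092389 -0.76890341] [-0.01475913  0.0313596   0.0265187 ] 0.038589117396277114
```

View pics/sc11.png

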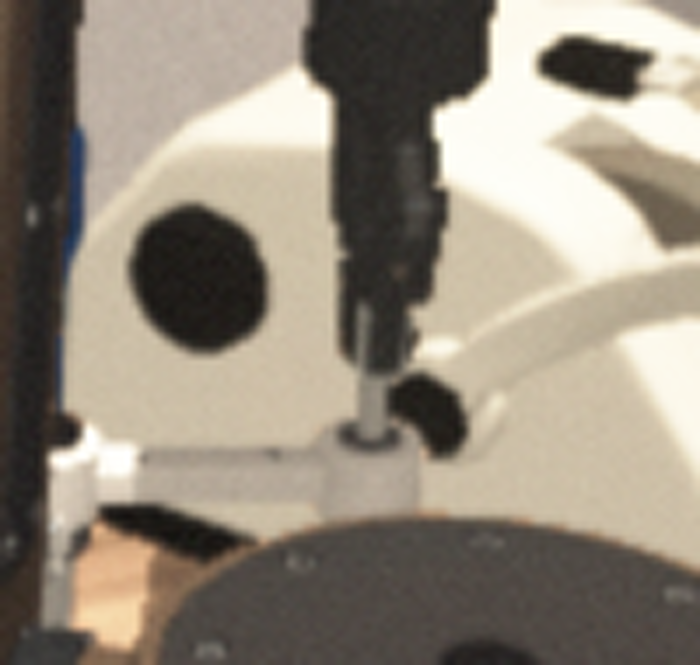

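{"name": "carry_out", "arguments": {
  "deltas": [
    [[0.1,-6,0],2.45],
    [[0.1,-6,0],2.45],
    [[0.1,-6,0],2.45],
    [[0.1,-6,0],2.45],
    [[0.1,-3,0],1.2],
    [[0,0,0],0],
    [[0,0,0],0]
  ]
}}

```text
time_s: 22.2
tcp_pos: [0.4535, -0.27, 0.2212]
tcp_rot: [0.88, 0.476, 0.0, 0.0]
contact_force: [-0.5, -0.8, 0.5]
width: 0.0383
```

{"name": "carry_out", "arguments": {
  "deltas": [
    [[0,-1.5,0],0.6],
    [[0,-1,0],0.4],
    [[0,0,0],0],
    [[0,0,0],0]
  ]
}}

```text
time_s: 22.6
tcp_pos: [0.451, -0.2684, 0.2212]
tcp_rot: [0.884, 0.467, -0.0, -0.0]
contact_force: [1.3, 0.5, 1.0]
width: 0.0388
```

{"name": "carry_out", "arguments": {
  "deltas": [
    [[0,-1,0],0],
    [[0,-1,0],0],
    [[0,0,0],0],
    [[0,0,0],0]
  ]
}}

```text
time_s: 23.0
tcp_pos: [0.4493, -0.2673, 0.2212]
tcp_rot: [0.884, 0.467, -0.0, -0.0]
contact_force: [-0.6, -0.4, -0.0]
width: 0.0385
```

{"name": "carry_out", "arguments": {
  "deltas": [
    [[0,-1,0],0],
    [[0,-1,0],0],
    [[0,0,0],0],
    [[0,0,0],0]
  ]
}}

```text
time_s: 23.4
tcp_pos: [0.4477, -0.2661, 0.2212]
tcp_rot: [0.884, 0.467, -0.0, -0.0]
contact_force: [-0.4, -0.1, 0.4]
width: 0.0383
```

{"name": "carry_out", "arguments": {
  "deltas": [
    [[0,-1,0],0],
    [[0,-1,0],0],
    [[0,0,0],0]
  ]
}}

```text
time_s: 23.7
tcp_pos: [0.4464, -0.2653, 0.2213]
tcp_rot: [0.884, 0.467, 0.0, 0.0]
contact_force: [2.3, -3.3, -1.9]
width: 0.0381
```

Run:
```python
from h import *
g=env.grab_frame("scene"); crop(g,"pics/sc12.png",300,140,400,235,7)
s=env.read_state(); print(s["contact_force"],s["wrist_torque"],s["width"],s["tcp_pos"])
```

```text
[ 4.28432992 -3.67915594 -1.44661756] [-0.44561288 -0.42350685 -0.04606947] 0.03855937003392607 [ 0.44636536 -0.26530721  0.22131442]
```

View pics/sc12.png

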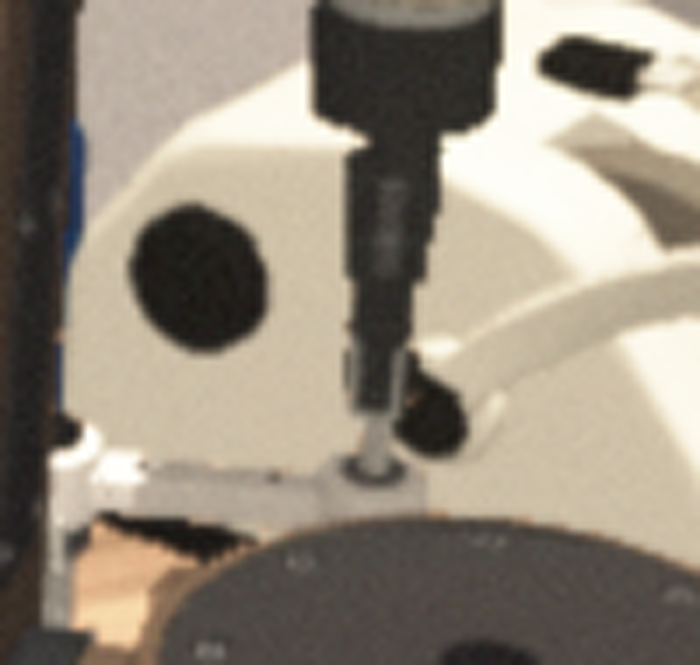

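{"name": "carry_out", "arguments": {
  "deltas": [
    [[0,1.5,0],0],
    [[0,0.7,0],0],
    [[0,0,0],0],
    [[0,0,0],0],
    [[0,0,0],0]
  ],
  "hand": 110
}}

```text
time_s: 24.25
tcp_pos: [0.4478, -0.2662, 0.2212]
tcp_rot: [0.884, 0.467, -0.0, -0.0]
contact_force: [-0.1, 0.1, 0.2]
width: 0.0487
```

{"name": "carry_out", "arguments": {
  "deltas": [
    [[0,0,-5],0],
    [[0,0,-15],0],
    [[0,0,-20],0],
    [[0,0,-20],0],
    [[0,0,0],0]
  ]
}}

```text
time_s: 24.75
tcp_pos: [0.449, -0.267, 0.284]
tcp_rot: [0.884, 0.467, 0.001, 0.002]
contact_force: [-0.4, -0.4, -0.5]
width: 0.0483
```

Run:
```python
from h import *
import pickle
g=env.grab_frame("scene"); crop(g,"pics/sc13.png",300,140,400,235,7); pickle.dump(g,open("scene13.pkl","wb"))
s=env.read_state(); print(s["contact_force"],s["width"],s["tcp_pos"])
c=(.4482,-.2665); c2=(.451,-.27)
over(g,"pics/sc13o.png",310,150,380,220,10,[circ(c,.017,.24),circ(c2,.017,.24),circ(c,.0065,.205),circ(c2,.0065,.205)])
```

```text
[ 0.0799072  -0.31809477  0.0945005 ] 0.04860695894419439 [ 0.44846831 -0.26669805  0.28255917]
```

View pics/sc13o.png

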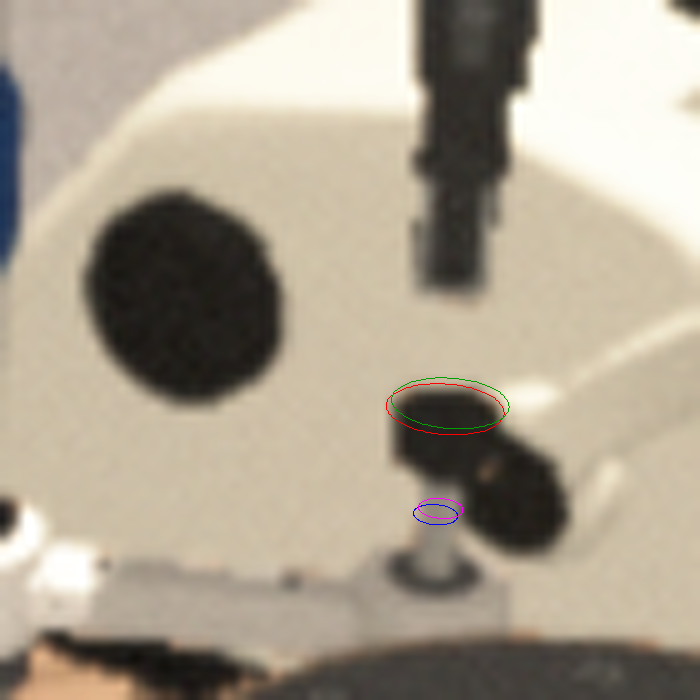

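{"name": "carry_out", "arguments": {
  "deltas": [
    [[-0.3,0.8,0],0],
    [[0,0,0],0],
    [[0,0,0],0],
    [[0,0,0],0],
    [[0,0,0],0],
    [[0,0,15],0],
    [[0,0,15],0],
    [[0,0,7],0],
    [[0,0,0],0],
    [[0,0,0],0]
  ],
  "hand": 255
}}

```text
time_s: 25.8
tcp_pos: [0.4486, -0.2671, 0.2445]
tcp_rot: [0.884, 0.467, 0.0, 0.0]
contact_force: [0.2, -0.3, -0.1]
width: -0.0002
```

Run:
```python
from h import *
g=env.grab_frame("scene"); crop(g,"pics/sc14.png",310,150,380,220,10)
s=env.read_state(); print(s["contact_force"],s["width"],s["tcp_pos"])
```

```text
[-1.23350704  0.29686233 -0.25863405] -0.000259473166765625 [ 0.44868053 -0.26720984  0.24474043]
```

View pics/sc14.png

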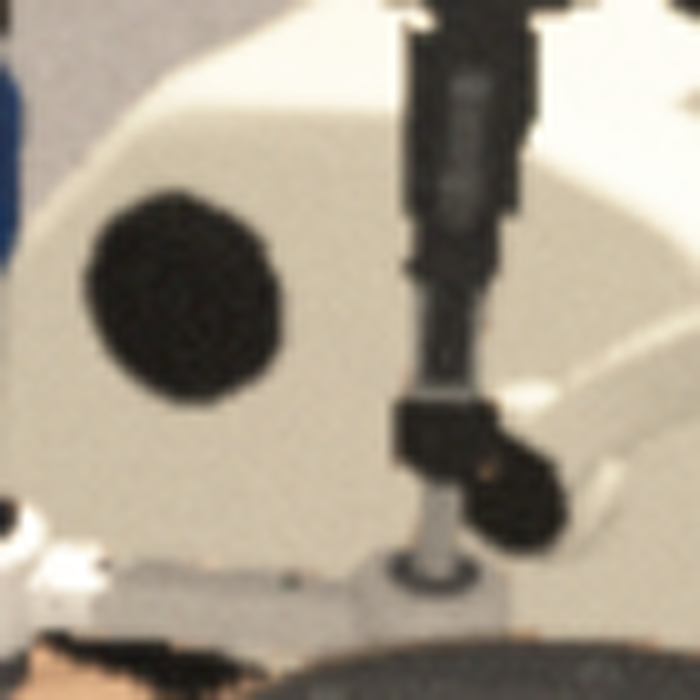

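{"name": "carry_out", "arguments": {
  "deltas": [
    [[0,0,4],0],
    [[0,0,4],0],
    [[0,0,4],0],
    [[0,0,4],0],
    [[0,0,0],0],
    [[0,0,0],0]
  ]
}}

```text
time_s: 26.45
tcp_pos: [0.4485, -0.2671, 0.2282]
tcp_rot: [0.884, 0.467, 0.0, 0.0]
contact_force: [1.4, -1.0, 3.8]
width: 0.0003
```

{"name": "carry_out", "arguments": {
  "deltas": [
    [[0,0,2],0],
    [[0,0,2],0],
    [[0,0,2],0],
    [[0,0,0],0],
    [[0,0,0],0]
  ]
}}

```text
time_s: 26.95
tcp_pos: [0.4484, -0.2671, 0.2222]
tcp_rot: [0.884, 0.467, 0.0, 0.0]
contact_force: [1.7, -1.4, 3.2]
width: 0.0002
```

{"name": "carry_out", "arguments": {
  "deltas": [
    [[0,0,1],0],
    [[0,0,1],0],
    [[0,0,1],0],
    [[0,0,0],0],
    [[0,0,0],0]
  ]
}}

```text
time_s: 27.45
tcp_pos: [0.4485, -0.2671, 0.2196]
tcp_rot: [0.884, 0.467, 0.0, 0.0]
contact_force: [1.0, -0.6, 10.6]
width: 0.0001
```

{"name": "carry_out", "arguments": {
  "deltas": [
    [[0,0,1],0],
    [[0,0,1],0],
    [[0,0,1],0],
    [[0,0,0.5],0],
    [[0,0,0],0],
    [[0,0,0],0]
  ]
}}

```text
time_s: 28.05
tcp_pos: [0.4485, -0.2671, 0.2163]
tcp_rot: [0.884, 0.467, 0.0, 0.0]
contact_force: [0.5, -0.3, 13.7]
width: -0.0
```

{"name": "carry_out", "arguments": {
  "deltas": [
    [[0,0,1],0],
    [[0,0,1],0],
    [[0,0,0],0],
    [[0,0,0],0],
    [[0,0,0],0],
    [[0,0,0],0],
    [[0,0,0],0],
    [[0,0,0],0],
    [[0,0,0],0]
  ]
}}

```text
time_s: 28.95
tcp_pos: [0.4485, -0.2671, 0.2144]
tcp_rot: [0.884, 0.467, 0.0, 0.0]
contact_force: [0.1, 0.4, 16.6]
width: -0.0002
```

Run:
```python
from h import *
fs=[];zs=[]
g=env.grab_frame("scene"); crop(g,"pics/sc15.png",310,150,380,220,10)
for i in range(4):
    s=env.read_state(); fs.append(s["contact_force"]); zs.append(s["tcp_pos"]); f=env.grab_frame("top")
print(np.mean(fs,0),np.mean(zs,0),s["time_s"]); crop(f,"pics/t15.png",180,150,380,270,4)
```

```text
[-0.7930791   0.19627397 16.00240646] [ 0.44855189 -0.26711551  0.2144117 ] 29.15
```

View pics/sc15.png

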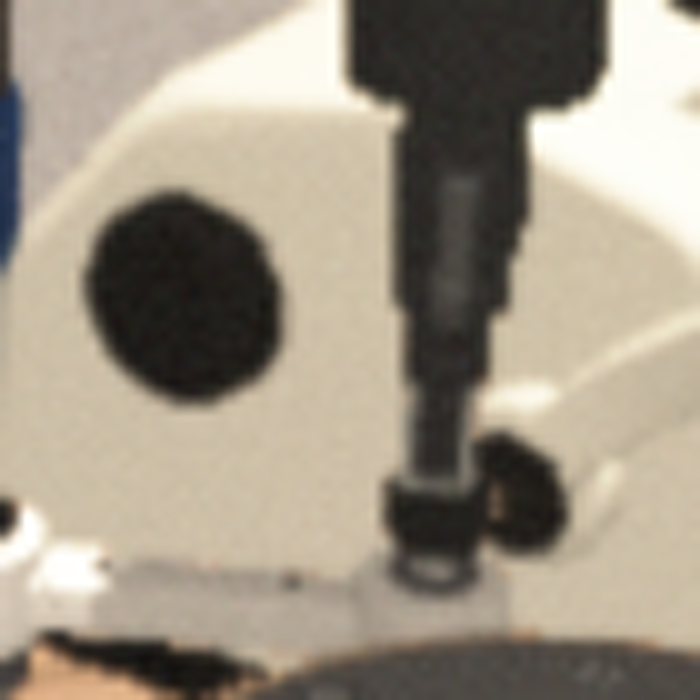

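View pics/t15.png

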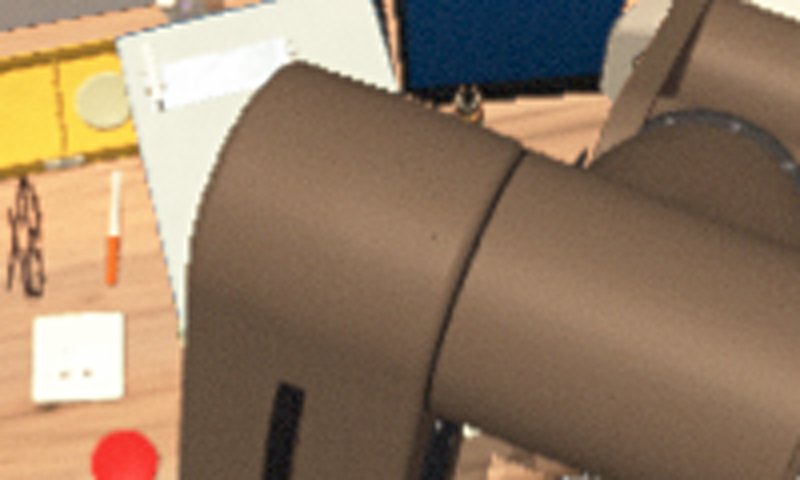

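```bash
python3 -c "
from plant import env
print(env.job_done()); s=env.read_state(); print(s['time_s'],s['contact_force'],s['tcp_pos'])"
```

```text
the job is handed in; nothing more can be done
None
the job is handed in; nothing more can be done
```

I seated the lens blank on the three rests, swung the press arm in to its stop, and handed the job in at about 29 s with the shut fingers still holding the knob down. No verdict is reported.

**Last checks that agreed**
- **Push on the knob:** it read about 16 to 16.6 N at about 25.6 mm of travel. That puts roughly 11 to 12 N on the lens, estimated from the spring figures since it cannot be measured directly.
- **Blank seating:** it met the seats at the expected height. The suction block also touched it at about 18 mm of travel, as it should with the blank lying flat.
- **Press arm:** the swing ended at a clear stop, with about 5 to 6 N sideways on the fingers. I did not measure the arm's angle separately.
- **Bystanders:** the envelope, file and spectacles look unmoved in the last top view, and nothing suggested that the dropper bottle or tweezers had been touched.

**Checks that disagreed or could not be made**
- **Blank centring:** the blank's centre came out 2 to 4 mm apart depending on whether I used the top picture, the gripper position or the press axis. That is within the 6 mm allowed, but I could not settle which is right.
- **Final view of the blank:** the arm and the robot's base hid it in both cameras while the knob was held down. My last sight of it was right after I let it go.

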